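# Fetch the spacer sleeve from the pocket with sprung tongs and press it home

### The job

Take the sprung tongs from their stand, reach down into the pocket of the concrete test block, squeeze them shut gently on the small spacer sleeve and draw it out without crushing it or pressing hard on the block. Slip the sleeve over the stud of the steel foot and, with the sleeve, press the stiff collar down until it bottoms on the hard stop inside, holding about 16 N there for a moment and never more than 20 N; then let go of the sleeve and stand the tongs back in their stand. Handle the sleeve only with the tongs, do not push the collar with anything else, and leave everything else on the bench where it is.

Things in the scene. Friction and masses are not known exactly. Their poses are not given: they have to be found in the camera images.
- tongs: Sprung steel tongs, 140 g, 128 mm long, upright (tips down) in the stand at the start. Two parallel legs, 12 mm wide (x), 5 mm thick, closing along y and staying parallel. Origin: at tip level, between the tips, midway when open; z up the legs to the grip end. Carries the fixed leg at -y (inner face y = -13 mm). Open: gap 26 mm, 36 mm over the tips.
- tongs_grip (a point): Point on the tongs 103 mm above the tips, midway between the legs when open, moving with the fixed leg. Rubber grip plates, 18 mm wide, cover the legs' outer faces from 80 to 126 mm above the tips, 44 mm over both when open: grasp these from above. Squeezed to about 40 mm the tongs can be carried without closing on a part.
- tongs_lips (a point): Point 15 mm above the tips, midway when open. At this height an inward lip on each leg, 6 mm high, starts, reaching to 6 mm from the middle when open; its underside rests on top of the spacer. Spring: 6 N open plus 0.5 N per mm closed, so about 11 N when the gap is 16 mm (34 mm over the grips); squeeze beyond that loads the gripped part.
- jaw: The moving leg of the tongs, at the tongs' +y side (inner face at y = +13 mm when open). Its origin coincides with the tongs' origin when open and shifts toward the tongs' -y as they close (0 to 11.5 mm), so the middle between the legs lies halfway between the two origins.
- spacer: Small thin-walled aluminium spacer sleeve, outer diameter 16 mm, bore 10 mm, 32 mm long, 24 to 42 g, standing upright on the floor of the pocket at the start. Origin: centre of its lower end, z along its bore. It must not be squeezed with more than about 30 N by the tongs' legs; 5 to 20 N is plenty.
- block: Concrete test block, 80 mm (x) by 110 mm (y) by 90 mm high, fixed. Origin: centre of the underside.
- pocket (a point): Centre of the mouth of the pocket in the block's top face (90 mm above the bench), block axes. The pocket is 46 mm long along y, 22 mm wide along x and 65 mm deep, so its floor is 65 mm below this point; the spacer stands near its middle (within 3 mm along, 1.5 mm across). The mortar in it is weak: it must not be pressed with more than about 25 N.
- seat (a point): Middle of the top face of a fixed steel foot, 90 by 90 mm, 24 mm high, with a 5 mm high bolt head near each corner (34 mm from the middle in x and y). A round stud of 7 mm diameter with a tapered end stands 29 mm above this point, on its axis. The spacer slides over the stud onto the collar. Through the spacer the foot must not be pressed with more than about 20 N.
- collar (a joint): Stiff round plastic collar, 24 mm across, around the stud; its top stands 22 mm above the foot's face at 0 and (22 mm minus this value) in general. Starts 0 to 1.5 mm down. It stays where it is left, takes about 7 N to push down, then meets a hidden hard stop somewhere between 5.5 and 20 mm down, not known beforehand: the force then rises steeply. Home is 14 to 18 N against that stop.
- stand: Fixed wooden tongs stand, 64 mm (x) by 84 mm (y) by 55 mm high, with an upright slot 42 mm long (y) and 16 mm wide (x), 40 mm deep (floor 15 mm above the bench). Origin: centre of the underside. The tongs stand in the slot, closing along its length.
- chunk_a: loose broken piece of concrete, 48 mm across, 34 mm high; leave alone.
- chunk_b: loose broken piece of concrete, 40 mm across, 26 mm high; leave alone.
- washer: loose large flat steel washer, 34 mm across, 5 mm thick (not the spacer); leave alone.
- brush: loose hand brush lying on the bench; leave alone.
- core: loose standing concrete core, 50 mm diameter, 70 mm high; leave alone.
- cup: loose open steel cup, 70 mm across, 70 mm high; leave alone.
- wrench: loose wrench lying on the bench; leave alone.
- foot: The steel foot itself; origin: centre of its underside, 24 mm below seat.
There are look-alikes about, which are no part of the job. Of the things that look like the tongs, the larger one is meant. Leave any blue look-alike of the foot alone.

How it is judged:
On the way, in this order (a step that is already met when the one before it is completed fails the run):
1. the tongs grip the spacer deep inside the pocket (contact force between jaw and spacer above 1.5 N and z of spacer in the frame of pocket below -0.03 m and z of tongs in the frame of pocket below -0.02 m), for 0.2 s.
2. the spacer is drawn out above the block, in the tongs (contact force between jaw and spacer above 1 N and z of spacer in the frame of pocket above 0.003 m), for 0.1 s.
3. the spacer is over the stud and is pressed home against the hard stop with more than 12 N (value of joint collar above 0.0045 m and z of spacer in the frame of seat below 0.018 m and horizontal distance between spacer and seat below 0.003 m and angle between spacer's own z axis and vertical below 0.1 rad and contact force between spacer and foot above 12 N), for 0.25 s.
At the end, for the whole second after the job is handed in: Spacer upright (0.1 rad) over the stud, within 3 mm of its axis, lower end at most 18 mm above the foot, collar at least 4.5 mm down; tongs free of it, upright (0.12 rad) in the slot of the stand, tips within 7 mm of its floor and 12 mm of its middle; both at rest (value of joint collar above 0.0045 m and z of spacer in the frame of seat below 0.018 m and horizontal distance between spacer and seat below 0.003 m and angle between spacer's own z axis and vertical below 0.1 rad and linear speed of each of spacer, tongs below 0.02 m/s and contact force between jaw and spacer below 0.2 N and z of tongs in the frame of stand below 0.022 m and horizontal distance between tongs and stand below 0.012 m and angle between tongs's own z axis and vertical below 0.12 rad); the robot touches nothing.
It fails at once if the spacer is squeezed by a leg of the tongs with more than 32 N (contact force between jaw and spacer above 32 N).
It fails at once if the spacer or the tongs press on the block with more than 28 N (contact force between any of spacer, tongs and block above 28 N).
It fails at once if the spacer is pressed on the foot or collar with more than 22 N (contact force between spacer and foot above 22 N).
It fails at once if the fingers touch the spacer, or the collar is pushed down without the spacer over the stud (contact force between the fingers and spacer above 0.5 N or (value of joint collar above 0.0035 m and distance between spacer and seat above 0.03 m)).
It fails at once if a bystander is moved by more than 30 mm (distance of any of chunk_a, chunk_b, washer, brush, core, cup, wrench from where it was at the start of the episode above 0.03 m).
It also fails if it takes over 72 s, if anything falls off the work surface, if the arm or the gripper's body presses on something with over 40 N, if the wrist force passes 120 N, or if a joint passes its speed limit or range.

### The arm

A 7-joint arm with a two-finger parallel gripper is mounted at the origin on the work surface. World frame = base frame: x ahead of the robot, y to its left, z up, the work surface at z = 0. Lengths are in m, angles in rad, forces in N, time in s.
With the tool pointing down it reaches from about 0.4 to 0.9 m from the base axis. Payload 5.5 kg.
Tool frame: the origin (TCP) lies midway between the tips of the shut fingers; the grasp point (between the pads) lies 19 mm behind it; z points along the fingers, x is the direction in which the jaws open and shut, and the axes are right-handed (so a half turn about z gives the same grasp; the last joint's range is limited). The gripper opens to 92 mm and grips with 3 to 60 N. Pads are 19 mm wide; open, the fingers measure 130 mm over their backs; the gripper's body (75 mm by 190 mm) begins 47 mm behind the grasp point.
Start: joints at [1.458, 0.501, -0.427, 1.55, 0.221, 1.138, -0.21], TCP at [0.239, -0.605, 0.227] pointing down, gripper open.
Joint ranges: [-2.88, 2.88], [-0.31, 2.03], [-1.54, 1.56], [0.2, 2.42], [-1.41, 4.55], [0.19, 2.02], [-2.57, 2.57]. Speed limits (rad/s): [2.57, 2.57, 3.14, 3.14, 3.14, 3.14, 3.14].

### API

Orientations are given as a unit quaternion [x, y, z, w].
In Python, from bench import arm, snapshot, get_calibration, job_done gives the robot as it stands.
- The arm moves only by the tool jog_arm, never from a script. Its arguments are lists of equal length, an entry for each row: "rotation": the turn, a rotation vector about the tool's x, y, z in rad, a list of three; "translation": the shift along the tool's x, y, z in cm, a list of three; "gripper": the finger opening in cm, from 0 to 9.18. A call has 1 to 20 rows; each row is the pose to reach, as a shift and turn from the pose commanded when the call began, along the tool's axes at that moment; what a row does not reach only later rows make up. A row lasts 1/8 s, in which the tool goes at most 62.5 mm and 10.7 degrees, less where a joint would pass 70% of its speed; a pose out of reach is approached as far as the arm can. A call with a gripper value outside its range is refused whole. The fingers move at their own pace and stop on an object; "newtons" is the grip in N (left out, the last holds). Time passes only in rows, so rows that repeat a pose let the fingers close. It gives the time, the measured TCP pose, the force and the opening at its end, in the units of the state.
- arm.get_obs(): the state, without advancing time (a new reading comes with each control period).
- snapshot(name): name is "side" or "top"; returns the picture (384x512x3 uint8, blue, green, red); there is no depth.
- get_calibration(name): a dict with "intrinsics" (3x3 intrinsics, pixels), "k1" (the pictures are not rectified: a ray, as slopes to the right and down, at radius r is drawn at 1 + k1 r^2 times it, then the intrinsics apply), "R" (3x3) and "t" (3): a world point X has camera coordinates R X + t. Camera axes: x right, y down, z forward; pixel columns grow to the right and rows downward; lengths in m; the calibration is good to about 2 mm. A picture is of the moment at which its call begins. get_calibration takes no time and is no camera call.
- job_done(): hands the job in, once; it reports no verdict.
The state is a dict: "t": time; "joint_positions": joint angles; "joint_vel": joint speeds; "joint_torque": joint torques, N m; "tool_pos": TCP position; "tcp_rot": TCP orientation; "contact_force": force on the tool from outside, world axes, zero at the start; "ft_torque": the same for the moment, N m; "width": finger opening in m.
Only numpy, scipy, OpenCV 4.12 (cv2) and the standard library are available. Lean on these libraries where they do the work, as an engineer would, in place of code of your own. Each camera call takes 0.05 s, during which the arm holds its last target.

## Working session

There is one attempt and no reset: what is moved stays moved. The work goes in short steps, Python scripts to look and compute and a tool call to move; the robot and the scene stay as the last step left them, time stands still between calls to the robot, and variables do not carry over. Pictures are saved under pics/ and viewed, and the job is handed in when it is done.

Besides the shell and the picture viewer there is one more tool, called after "Request:" by a JSON object that holds its "method" and its "body". jog_arm: Moves the arm, as the interface text tells. Its arguments: {"type":"object","properties":{"rotation":{"type":"array"},"translation":{"type":"array"},"gripper":{"type":"array"},"newtons":{"type":"number"}},"required":["rotation","translation","gripper"]}

```bash
mkdir -p pics; ls; python3 - <<'E'
from bench import arm, snapshot, get_calibration
import cv2
o=arm.get_obs();print({k:o[k] for k in('t','tool_pos','tcp_rot','contact_force','width')})
for n in('side','top'):
    c=get_calibration(n);print(n,c)
    cv2.imwrite(f'pics/{n}0.png',snapshot(n))
E
```

```text
pics
{'t': 0.0, 'tool_pos': array([ 0.23826296, -0.60399924,  0.22564418]), 'tcp_rot': array([ 8.26774219e-01, -5.62533019e-01, -7.98424841e-04, -5.96266059e-04]), 'contact_force': array([0.00875893, 0.42720555, 0.01126167]), 'width': 0.09174478275407198}
side {'intrinsics': array([[364.06867667,   0.        , 252.49297309],
       [  0.        , 364.06867667, 189.67880981],
       [  0.        ,   0.        ,   1.        ]]), 'k1': 0.018806969369285397, 'R': array([[-0.9733592 , -0.22907186, -0.00989718],
       [-0.11694733,  0.53312847, -0.8379125 ],
       [ 0.19721865, -0.81443239, -0.54571485]]), 't': array([0.51780354, 0.12130515, 1.10483866])}
top {'intrinsics': array([[481.26714156,   0.        , 260.89180168],
       [  0.        , 481.26714156, 185.92646544],
       [  0.        ,   0.        ,   1.        ]]), 'k1': -0.0402346639922385, 'R': array([[-3.28702818e-02, -9.99459449e-01, -5.95241691e-04],
       [-9.74240444e-01,  3.21738104e-02, -2.23204845e-01],
       [ 2.23103343e-01, -6.75689762e-03, -9.74771380e-01]]), 't': array([0.05688157, 0.55267594, 1.25195505])}
```

```bash
python3 - <<'E'
import cv2
for n in('side','top'):
    i=cv2.imread(f'pics/{n}0.png');cv2.imwrite(f'pics/{n}0b.png',cv2.resize(i,(800,600),interpolation=cv2.INTER_CUBIC))
E
```

```text
(no output)
```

View pics/side0b.png

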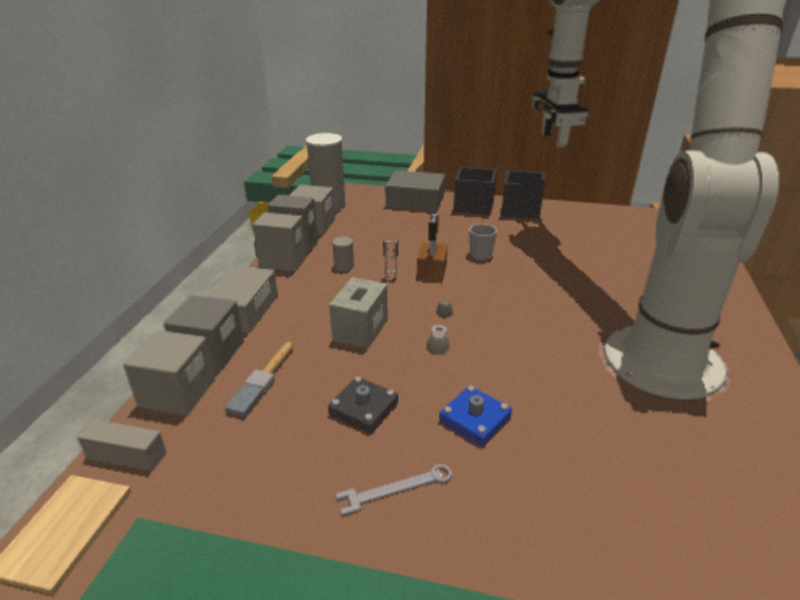

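View pics/top0b.png

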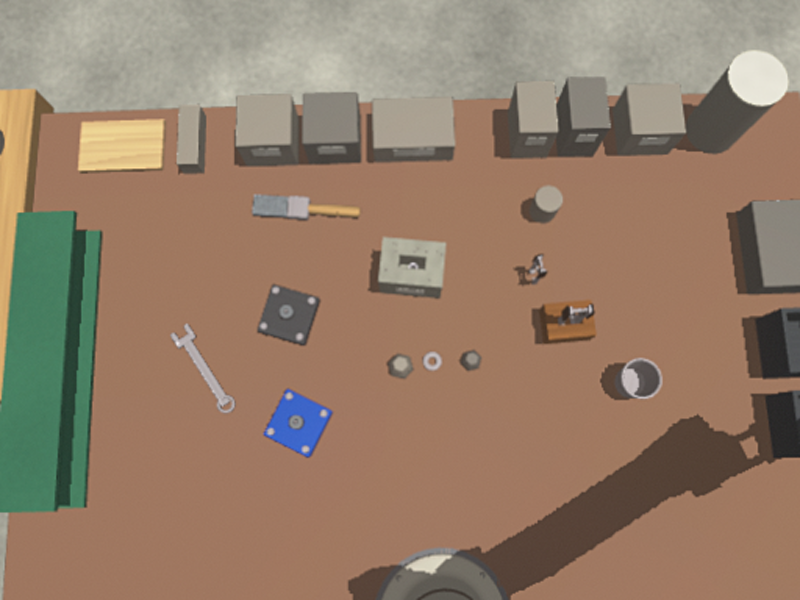

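The side view shows the brown stand with tongs at about (432,240), a second tongs-like item standing at (390,258), the block at (360,312), a dark foot at (363,402) and a blue one at (476,413). I'll enlarge each before measuring.

```bash
cat > h.py <<'E'
import numpy as np,cv2
from bench import get_calibration
from scipy.optimize import least_squares
def proj(n,X):
    c=get_calibration(n);p=np.atleast_2d(X)@c['R'].T+c['t'];s=p[:,:2]/p[:,2:];r2=(s**2).sum(1,keepdims=True)
    s=s*(1+c['k1']*r2);K=c['intrinsics'];return s@np.diag([K[0,0],K[1,1]])+K[:2,2]
def onplane(n,uv,z):
    f=lambda q:(proj(n,[q[0],q[1],z])[0]-uv)
    return least_squares(f,[.6,0.]).x
def tri(a,b):
    f=lambda q:np.r_[proj('side',q)[0]-a,proj('top',q)[0]-b]
    r=least_squares(f,[.6,0,.05]);return r.x,r.fun
def crop(src,u,v,w,h,s,out):
    i=cv2.imread(src) if isinstance(src,str) else src
    cv2.imwrite(out,cv2.resize(i[v:v+h,u:u+w],None,fx=s,fy=s,interpolation=cv2.INTER_CUBIC))
E
python3 - <<'E'
from h import *
crop('pics/top0.png',320,150,100,75,8,'pics/c1.png')
crop('pics/side0.png',220,125,100,75,8,'pics/c2.png')
crop('pics/top0.png',225,145,80,60,10,'pics/c3.png')
crop('pics/side0.png',190,170,80,60,10,'pics/c4.png')
crop('pics/top0.png',155,175,66,50,12,'pics/c5.png')
crop('pics/side0.png',200,233,66,50,12,'pics/c6.png')
E
```

```text
(no output)
```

View pics/c1.png

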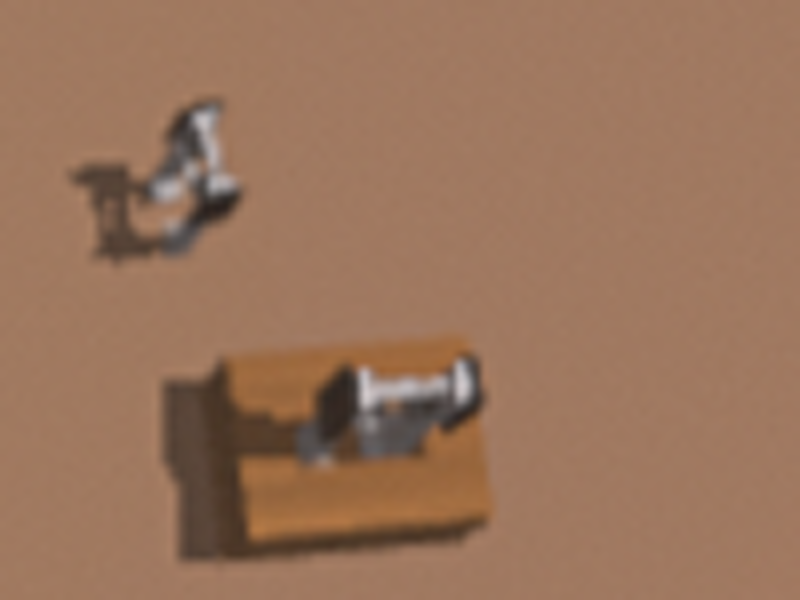

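View pics/c2.png

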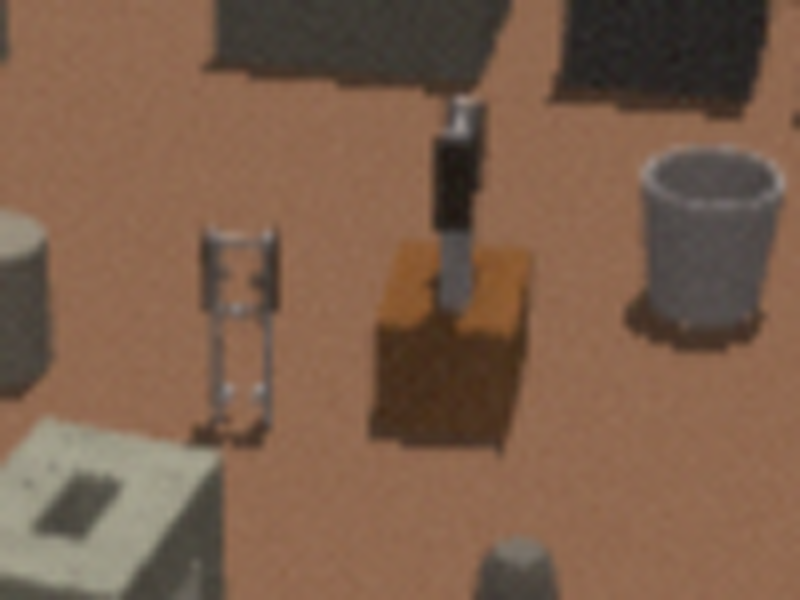

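View pics/c3.png

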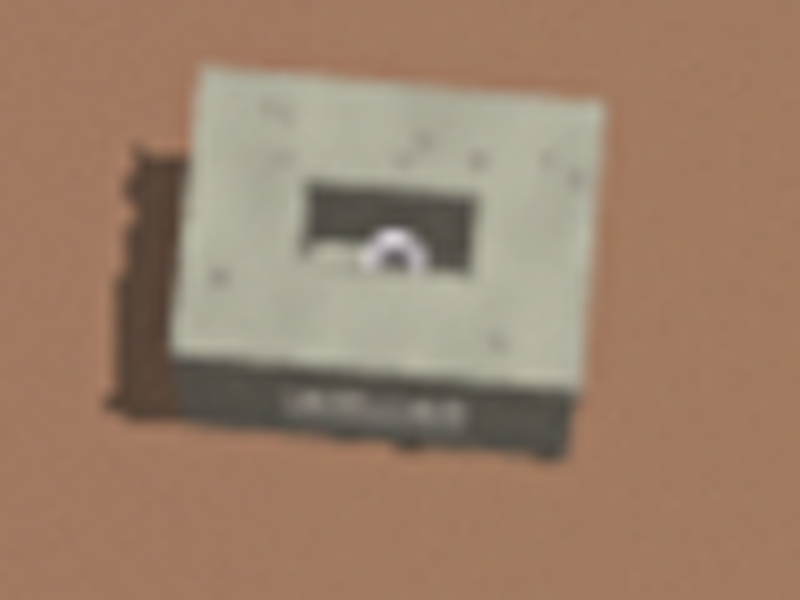

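View pics/c4.png

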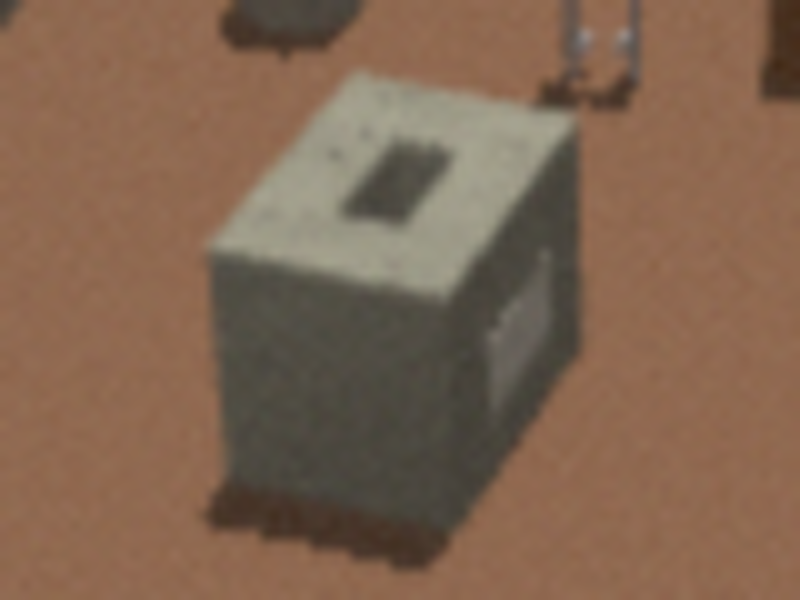

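View pics/c5.png

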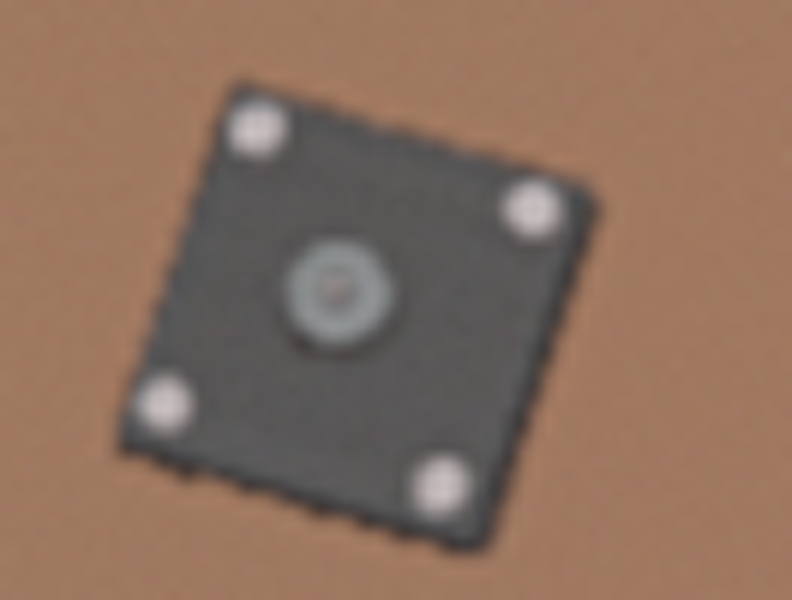

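View pics/c6.png

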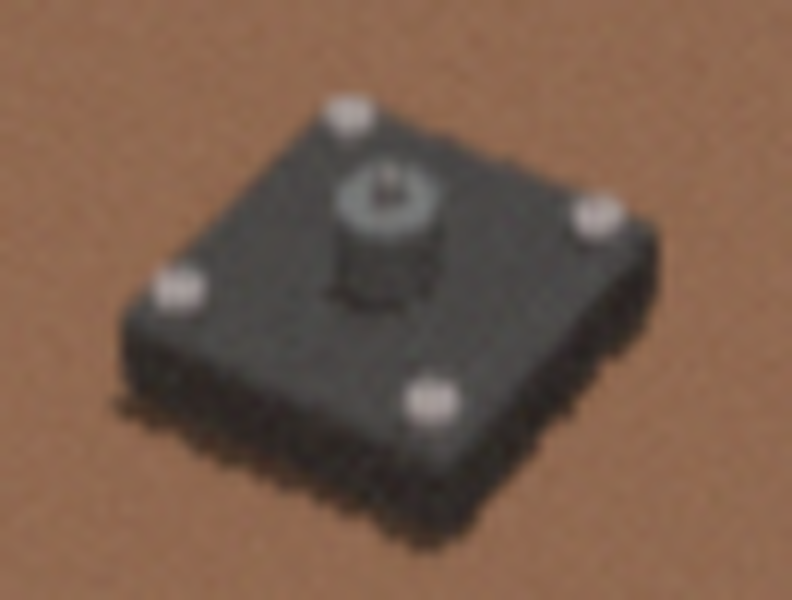

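The tongs in the stand are the larger pair: dark grips at c1 (340,410) and (470,390), reaching from the slot up about 60 mm. The other pair, at c2 (240,325), stands on the bench and is smaller, so it is the look-alike. The dark foot is the right one, and the spacer shows as a white ring in the pocket at c3 (393,255). Next I'll fit the poses.

```bash
cat >> h.py <<'E'
def px(pts,o,s): return (np.array(pts,float)+.5)/s-.5+np.array(o)
def fit(name,loc,obs,p0,free='xyt'):
    # loc (N,3) local pts; obs dict cam->(idx,uv)
    def W(p):
        c,s=np.cos(p[2]),np.sin(p[2]);R=np.array([[c,-s,0],[s,c,0],[0,0,1]]);return np.array(loc)@R.T+[p[0],p[1],0]
    for cams in (['top'],['side'],['top','side']):
        cams=[c for c in cams if c in obs]
        if not cams: continue
        f=lambda p:np.concatenate([(proj(c,W(p)[obs[c][0]])-obs[c][1]).ravel() for c in cams])
        r=least_squares(f,p0);print(name,cams,r.x.round(4),'rms px',np.sqrt((r.fun**2).mean()).round(2),'max',abs(r.fun).max().round(2))
    return r.x
E
cat > m.py <<'E'
from h import *
def box(a,b,z): return [[a,b,z],[a,-b,z],[-a,-b,z],[-a,b,z]]
# top image: world +x up, +y left
a=[0,1,2,3]
fit('block',box(.04,.055,.09),{'top':(a,px([(200,68),(605,102),(580,388),(172,357)],(225,145),10)),'side':(a,px([(210,250),(360,72),(578,118),(445,300)],(190,170),10))},[.6,0,0])
fit('pocket',box(.011,.023,.09),{'top':([0,1],px([(308,183),(475,197)],(225,145),10)),'side':(a,px([(342,212),(400,138),(453,150),(405,226)],(190,170),10))},[.6,0,0])
fit('stand',box(.032,.042,.055),{'top':(a,px([(225,358),(468,335),(490,520),(245,542)],(320,150),8)),'side':(a,px([(378,328),(403,243),(532,252),(520,332)],(220,125),8))},[.6,-.2,0])
b=box(.034,.034,.029)+[[0,0,.053]]
fit('foot',b,{'top':([0,1,2,3,4],px([(258,128),(532,208),(440,484),(164,404),(338,288)],(155,175),12)),'side':([0,1,2,3,4],px([(180,285),(350,112),(598,212),(430,396),(388,170)],(200,233),12))},[.5,.2,-.3])
E
python3 m.py
```

```text
block ['top'] [ 0.5992  0.0302 -0.1182] rms px 0.13 max 0.25
block ['side'] [ 0.5976  0.0332 -0.137 ] rms px 0.24 max 0.43
block ['top', 'side'] [ 0.5987  0.0307 -0.1247] rms px 0.36 max 0.65
pocket ['top'] [ 0.5988  0.0305 -0.1198] rms px 0.09 max 0.13
pocket ['side'] [ 0.5974  0.0329 -0.0992] rms px 0.29 max 0.63
pocket ['top', 'side'] [ 0.5982  0.0311 -0.1128] rms px 0.34 max 0.62
stand ['top'] [ 0.4951 -0.2414  0.049 ] rms px 0.18 max 0.25
stand ['side'] [ 0.4936 -0.2381  0.0761] rms px 0.25 max 0.49
stand ['top', 'side'] [ 0.4947 -0.2411  0.0567] rms px 0.35 max 0.71
foot ['top'] [ 0.5287  0.2548 -0.3192] rms px 0.18 max 0.4
foot ['side'] [ 0.5281  0.2562 -0.317 ] rms px 0.13 max 0.19
foot ['top', 'side'] [ 0.5285  0.2553 -0.3182] rms px 0.22 max 0.56
```

```bash
python3 - <<'E'
from h import *
def W(l,p):
    c,s=np.cos(p[2]),np.sin(p[2]);return np.array(l)@np.array([[c,-s,0],[s,c,0],[0,0,1]]).T+[p[0],p[1],0]
p=[.4947,-.2411,.0567]
pts=[]
for sy in(-1,1):
    for z0,z1,y0,y1,x in((.095,.141,.018,.022,.009),(.015,.143,.013,.018,.006)):
        pts.append([[sx*x,sy*y,z] for z in(z0,z1) for y in(y0,y1) for sx in(-1,1)])
for n,o in(('top',(320,150)),('side',(220,125))):
    i=cv2.imread(f'pics/{n}0.png');s=8;w=cv2.resize(i[o[1]:o[1]+75,o[0]:o[0]+100],None,fx=s,fy=s,interpolation=cv2.INTER_CUBIC)
    for k,b in enumerate(pts):
        q=(proj(n,W(b,p))-o+.5)*s-.5
        for a in range(8):
            for c in range(a):
                if bin(a^c).count('1')==1: cv2.line(w,tuple(q[a].astype(int)),tuple(q[c].astype(int)),(0,255,0) if k%2 else (0,0,255),1)
    cv2.imwrite(f'pics/ov_{n}.png',w)
print('spacer top centre',onplane('top',px([(394,259)],(225,145),10)[0],.057))
for nm,uv in(('cup',(642,365)),('decoy',(535,268)),('core',(548,200)),('washer',(432,361)),('ch',(400,366)),('ch2',(471,360))): print(nm,onplane('top',np.array(uv)*.64,.03).round(3))
E
```

```text
spacer top centre [0.59907623 0.02872047]
cup [ 0.414 -0.369]
decoy [ 0.596 -0.193]
core [ 0.725 -0.226]
washer [ 0.433 -0.   ]
ch [0.426 0.056]
ch2 [ 0.433 -0.069]
```

View pics/ov_top.png

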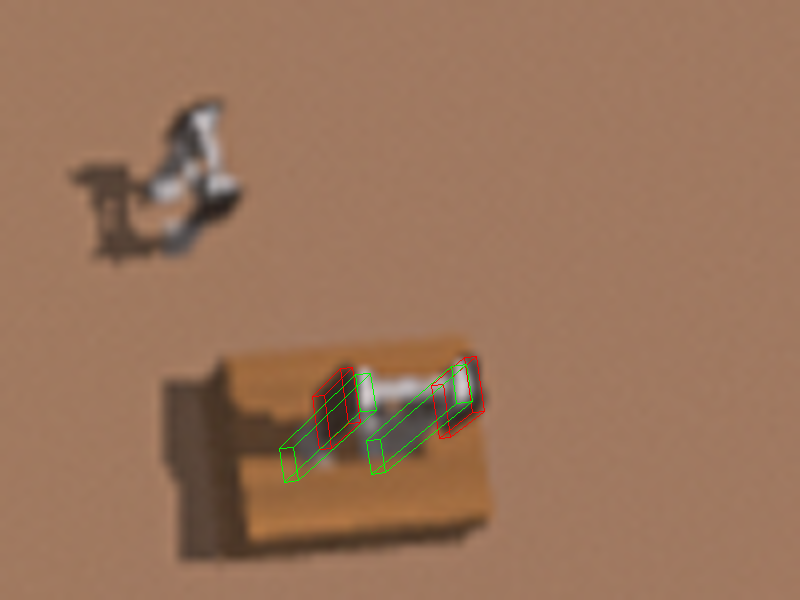

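View pics/ov_side.png

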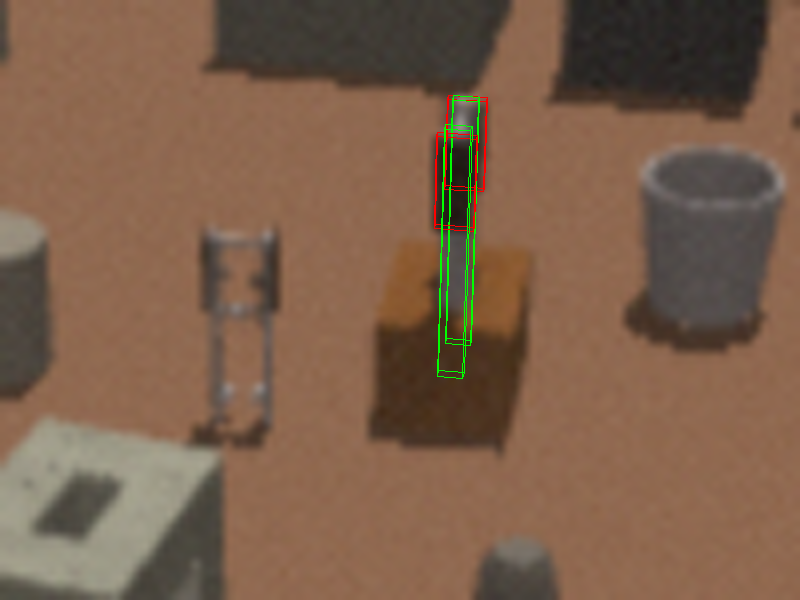

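Both fits put the tongs exactly at the stand pose: the overlay edges land on the dark grips. Next is hovering above them.

```bash
cat >> h.py <<'E'
from scipy.spatial.transform import Rotation as Ro
def goto(x,y,z,ang):
    from bench import arm
    o=arm.get_obs();R=Ro.from_quat(o['tcp_rot']);T=Ro.from_matrix(np.c_[[np.cos(ang),np.sin(ang),0],[np.sin(ang),-np.cos(ang),0],[0,0,-1]])
    d=R.inv().apply(np.array([x,y,z])-o['tool_pos'])*100
    print('t',round(o['t'],2),'pos',o['tool_pos'].round(4),'w',o['width'].round(4),'F',o['contact_force'].round(2))
    print('tool angle',np.arctan2(*R.as_matrix()[[1,0],0]).round(4),'trans cm',d.round(3),'rot',(R.inv()*T).as_rotvec().round(4))
E
python3 -c "
from h import *
goto(.4948,-.2409,.225,-1.514)
goto(.4948,-.2409,.160,-1.514)"
```

```text
Traceback (most recent call last):
  File "h.py", line 32, in goto
    print('t',round(o['t'],2),'pos',o['tool_pos'].round(4),'w',o['width'].round(4),'F',o['contact_force'].round(2))
                                                               ^^^^^^^^^^^^^^^^
AttributeError: 'float' object has no attribute 'round'
```

```bash
sed -i "s/o\['width'\].round(4)/round(o['width'],4)/" h.py
python3 -c "
from h import *
goto(.4948,-.2409,.225,-1.514)
goto(.4948,-.2409,.160,-1.514)"
```

```text
t 0.1 pos [ 0.2383 -0.6041  0.2258] w 0.092 F [-0.07  0.09 -0.43]
tool angle -1.1949 trans cm [-24.367 -37.189   0.124] rot [2.000e-04 1.700e-03 3.191e-01]
t 0.1 pos [ 0.2383 -0.6041  0.2258] w 0.092 F [-0.07  0.09 -0.43]
tool angle -1.1949 trans cm [-24.356 -37.189   6.624] rot [2.000e-04 1.700e-03 3.191e-01]
```

Request:
{"method": "jog_arm", "body": {"rotation": [[0,0,0.16],[0,0,0.319],[0,0,0.319],[0,0,0.319],[0,0,0.319],[0,0,0.319],[0,0,0.319],[0,0,0.319],[0,0,0.319],[0,0,0.319],[0,0,0.319],[0,0,0.319]], "translation": [[-2.5,-3.8,0],[-5.5,-8.4,0],[-9,-13.7,0],[-12.5,-19,0],[-16,-24.4,0],[-19.5,-29.7,0],[-22,-33.6,0],[-24.37,-37.19,0],[-24.37,-37.19,0.1],[-24.37,-37.19,3],[-24.37,-37.19,6.6],[-24.37,-37.19,6.6]], "gripper": [9.18,9.18,9.18,9.18,9.18,9.18,9.18,9.18,9.18,9.18,9.18,9.18]}}

```text
t: 1.6
tool_pos: [0.492, -0.2414, 0.158]
tcp_rot: [0.727, -0.687, -0.003, 0.001]
contact_force: [-0.4, 0.3, 1.6]
width: 0.0918
```

```bash
python3 -c "
from h import *
from bench import snapshot
goto(.4948,-.2409,.099,-1.514)
for n in('side','top'):
    i=snapshot(n);cv2.imwrite(f'pics/{n}1.png',i)
    u,v=proj(n,[.4948,-.2409,.16])[0].astype(int);print(u,v)
    crop(i,u-50,v-37,100,75,8,f'pics/{n}1c.png')
"
```

```text
t 1.6 pos [ 0.492  -0.2414  0.158 ] w 0.0918 F [-0.37  0.29  1.64]
tool angle -1.5151 trans cm [-0.018 -0.317  5.894] rot [ 0.0059  0.0031 -0.0011]
277 134
372 196
```

View pics/side1c.png

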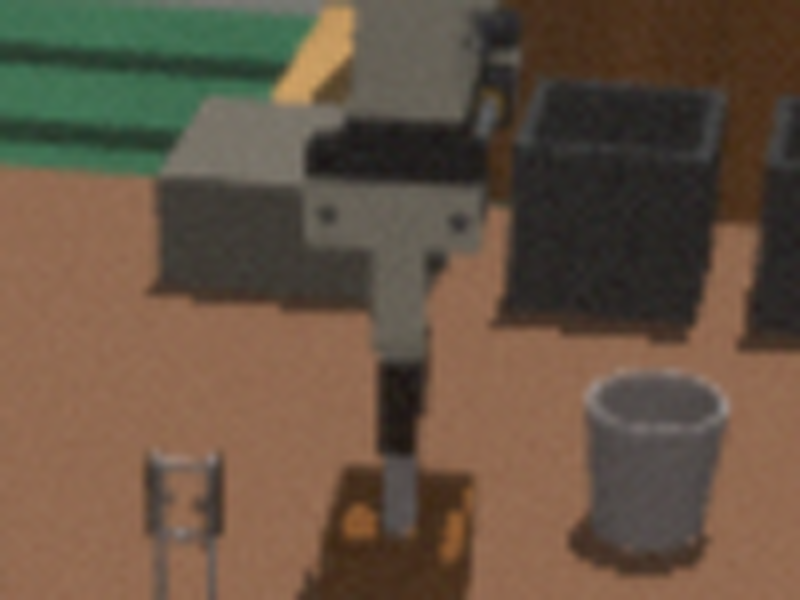

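View pics/top1c.png

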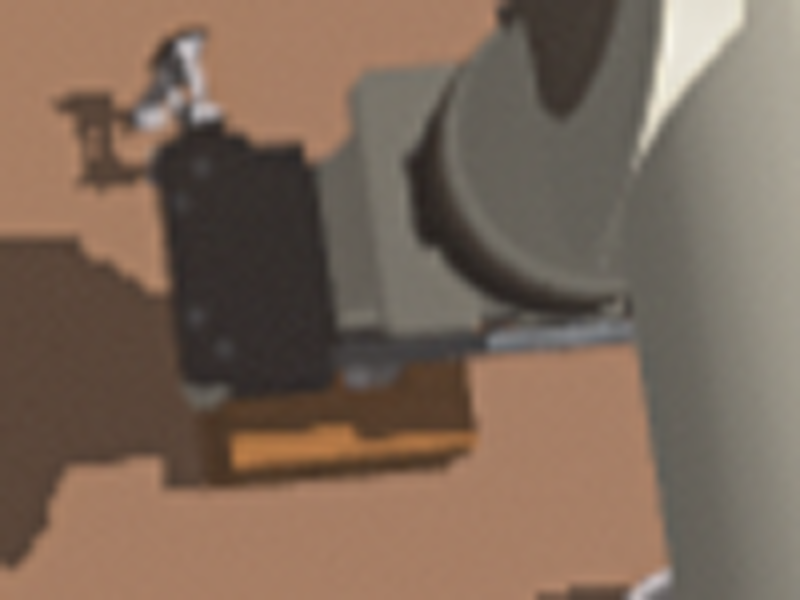

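Request:
{"method": "jog_arm", "body": {"rotation": [[0,0,0],[0,0,0],[0,0,0],[0,0,0]], "translation": [[0,0,0],[0,0,0],[0,0,0],[0,0,0]], "gripper": [9.18,9.18,9.18,9.18]}}

```text
t: 2.2
tool_pos: [0.4952, -0.2415, 0.1611]
tcp_rot: [0.727, -0.687, 0.0, -0.0]
contact_force: [0.3, -1.1, -1.0]
width: 0.0917
```

```bash
python3 -c "
from h import *
from bench import snapshot
goto(.4948,-.2409,.099,-1.514)
i=snapshot('side');crop(i,245,105,50,75,8,'pics/s2.png')
y=-.2409+.0459
P=[[.4948-.0095,-.2409+.065,.16],[.4948+.0095,-.2409+.065,.16],[.4948-.0095,y,.16],[.4948+.0095,y,.16]]
print(((proj('side',P)-[245,105]+.5)*8).round(0))
"
```

```text
t 2.2 pos [ 0.4952 -0.2415  0.1611] w 0.0917 F [ 0.27 -1.06 -1.04]
tool angle -1.5139 trans cm [-0.067  0.044  6.208] rot [-0.0005 -0.0004  0.0001]
[[259. 303.]
 [216. 299.]
 [267. 284.]
 [224. 280.]]
```

View pics/s2.png

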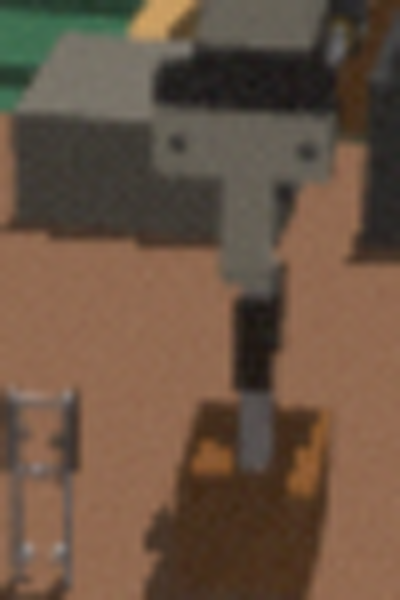

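Request:
{"method": "jog_arm", "body": {"rotation": [[0,0,0],[0,0,0],[0,0,0],[0,0,0],[0,0,0],[0,0,0],[0,0,0],[0,0,0],[0,0,0],[0,0,0],[0,0,0],[0,0,0],[0,0,0],[0,0,0],[0,0,0],[0,0,0]], "translation": [[-0.04,0.02,1.5],[-0.04,0.02,3],[-0.04,0.02,4.5],[-0.04,0.02,6.2],[-0.04,0.02,6.2],[-0.04,0.02,6.2],[-0.04,0.02,6.2],[-0.04,0.02,6.2],[-0.04,0.02,6.2],[-0.04,0.02,6.2],[-0.04,0.02,6.2],[-0.04,0.02,6.2],[-0.04,0.02,6.2],[-0.04,0.02,6.2],[-0.04,0.02,6.2],[-0.04,0.02,6.2]], "gripper": [9.18,9.18,9.18,9.18,8,7,6,5,4.6,4.4,4.2,4.0,4.0,4.0,4.0,4.0], "newtons": 20}}

```text
t: 4.25
tool_pos: [0.495, -0.241, 0.0989]
tcp_rot: [0.727, -0.687, 0.0, -0.0]
contact_force: [0.1, 0.0, 2.6]
width: 0.0401
```

```bash
python3 -c "
from h import *
goto(.495,-.2412,.099,-1.514)
"
```

```text
t 4.25 pos [ 0.495  -0.241   0.0989] w 0.0401 F [0.11 0.05 2.6 ]
tool angle -1.5139 trans cm [ 0.017  0.003 -0.013] rot [-0.0003 -0.0001  0.0001]
```

```bash
python3 -c "
from h import *
goto(.599,.0288,.240,-1.691)
"
```

```text
t 4.25 pos [ 0.495  -0.241   0.0989] w 0.0401 F [0.11 0.05 2.6 ]
tool angle -1.5139 trans cm [-26.347 -11.919 -14.112] rot [-3.000e-04 -1.000e-04  1.771e-01]
```

Request:
{"method": "jog_arm", "body": {"rotation": [[0,0,0],[0,0,0],[0,0,0],[0,0,0],[0,0,0],[0,0,0]], "translation": [[0,0,-1],[0,0,-3],[0,0,-6.5],[0,0,-10],[0,0,-14.1],[0,0,-14.1]], "gripper": [4,4,4,4,4,4]}}

```text
t: 5.0
tool_pos: [0.4969, -0.2419, 0.2434]
tcp_rot: [0.727, -0.687, 0.003, -0.001]
contact_force: [0.4, 0.5, -1.1]
width: 0.0402
```

Request:
{"method": "jog_arm", "body": {"rotation": [[0,0,0.05],[0,0,0.1],[0,0,0.177],[0,0,0.177],[0,0,0.177],[0,0,0.177],[0,0,0.177],[0,0,0.177],[0,0,0.177],[0,0,0.177]], "translation": [[-2.5,-1.1,0],[-7,-3.2,0],[-12,-5.4,0],[-17,-7.7,0],[-22,-10,0],[-25,-11.3,0],[-26.35,-11.92,0],[-26.35,-11.92,0],[-26.35,-11.92,2],[-26.35,-11.92,3]], "gripper": [4,4,4,4,4,4,4,4,4,4]}}

```text
t: 6.25
tool_pos: [0.5975, 0.0262, 0.2074]
tcp_rot: [-0.662, 0.749, 0.001, -0.002]
contact_force: [-0.0, 0.3, -1.7]
width: 0.0399
```

Request:
{"method": "jog_arm", "body": {"rotation": [[0,0,0],[0,0,0],[0,0,0]], "translation": [[0,0,0],[0,0,0],[0,0,0]], "gripper": [4,4,4]}}

```text
t: 6.62
tool_pos: [0.5993, 0.0288, 0.2103]
tcp_rot: [-0.663, 0.748, -0.0, 0.0]
contact_force: [-0.5, -1.0, -1.6]
width: 0.0402
```

```bash
python3 -c "
from h import *
from bench import snapshot
goto(.599,.0288,.210,-1.691)
for n in('side','top'):
    i=snapshot(n);cv2.imwrite(f'pics/{n}3.png',i)
    u,v=proj(n,[.599,.029,.11])[0].astype(int);print(u,v)
    crop(i,u-40,v-30,80,60,10,f'pics/{n}3c.png')
"
```

```text
t 6.62 pos [0.5993 0.0288 0.2103] w 0.0402 F [-0.47 -0.96 -1.59]
tool angle -1.6911 trans cm [-0.001  0.031  0.029] rot [-0.001   0.0002 -0.0001]
229 181
263 165
```

View pics/side3c.png

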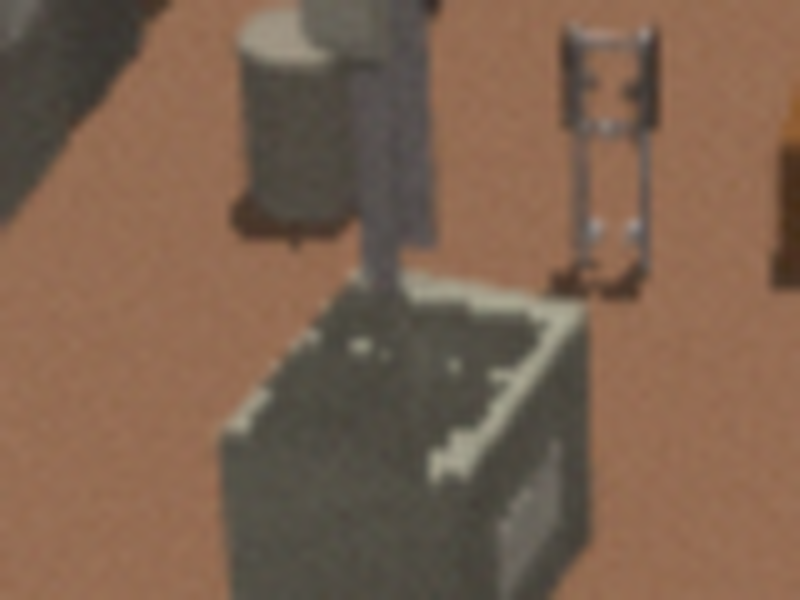

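View pics/top3c.png

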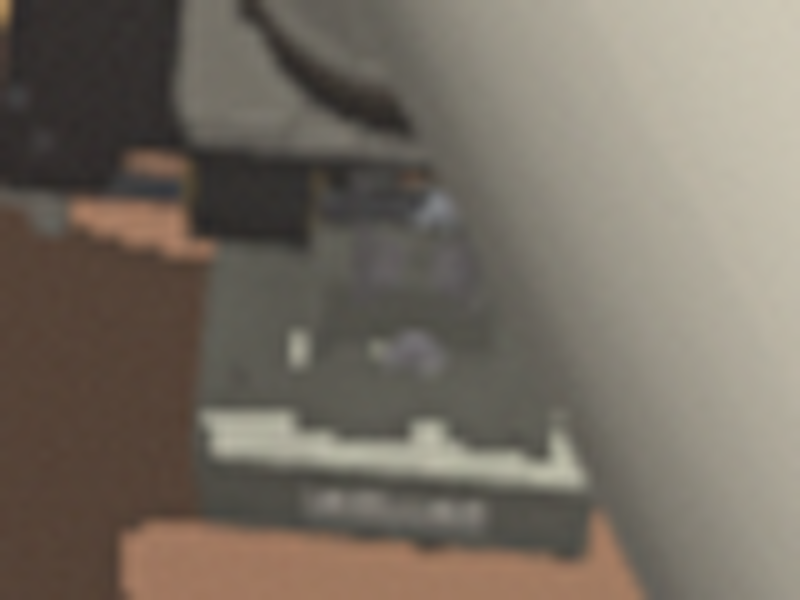

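```bash
python3 -c "
from h import *
c,s=np.cos(-.1203),np.sin(-.1203)
def W(x,y,z): return [.5993+c*x-s*y,.0288+s*x+c*y,z]
for nm,y in(('near',.016),('near in',.011),('far out',-.016),('far in',-.011)):
  print(nm,((proj('side',[W(.006,y,.1263),W(-.006,y,.1263)])-[189,151]+.5)*10).round(0).tolist(), ((proj('top',[W(.006,y,.1263),W(-.006,y,.1263)])-[223,135]+.5)*10).round(0).tolist())
i=cv2.imread('pics/side3.png');crop(i,215,165,30,25,24,'pics/s3d.png')
"
```

```text
near [[365.0, 287.0], [401.0, 294.0]] [[357.0, 264.0], [353.0, 308.0]]
near in [[372.0, 279.0], [407.0, 286.0]] [[376.0, 266.0], [372.0, 310.0]]
far out [[406.0, 237.0], [441.0, 244.0]] [[478.0, 275.0], [475.0, 319.0]]
far in [[400.0, 245.0], [435.0, 251.0]] [[459.0, 273.0], [456.0, 317.0]]
```

View pics/s3d.png

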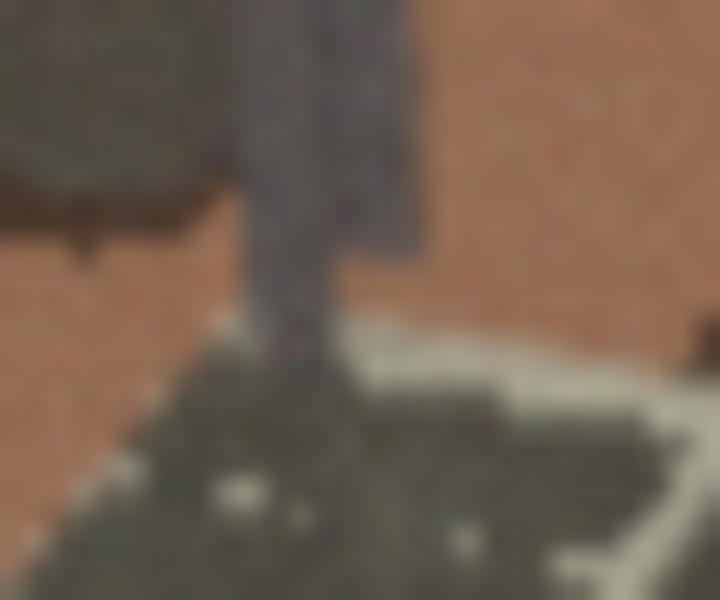

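```bash
python3 -c "
from h import *
i=cv2.imread('pics/top3.png')[150:178,245:283].astype(float)
i=np.clip((i-40)*2.2,0,255).astype(np.uint8)
cv2.imwrite('pics/t3d.png',cv2.resize(i,None,fx=20,fy=20,interpolation=cv2.INTER_CUBIC))
c,s=np.cos(-.1203),np.sin(-.1203)
def W(x,y,z): return [.5993+c*x-s*y,.0288+s*x+c*y,z]
for y in(.016,.011,-.011,-.016):
  print(y,((proj('top',[W(.006,y,.1263),W(-.006,y,.1263)])-[245,150]+.5)*20).round(0).tolist())
"
```

```text
0.016 [[274.0, 229.0], [266.0, 317.0]]
0.011 [[312.0, 232.0], [304.0, 320.0]]
-0.011 [[479.0, 246.0], [471.0, 334.0]]
-0.016 [[517.0, 249.0], [509.0, 337.0]]
```

View pics/t3d.png

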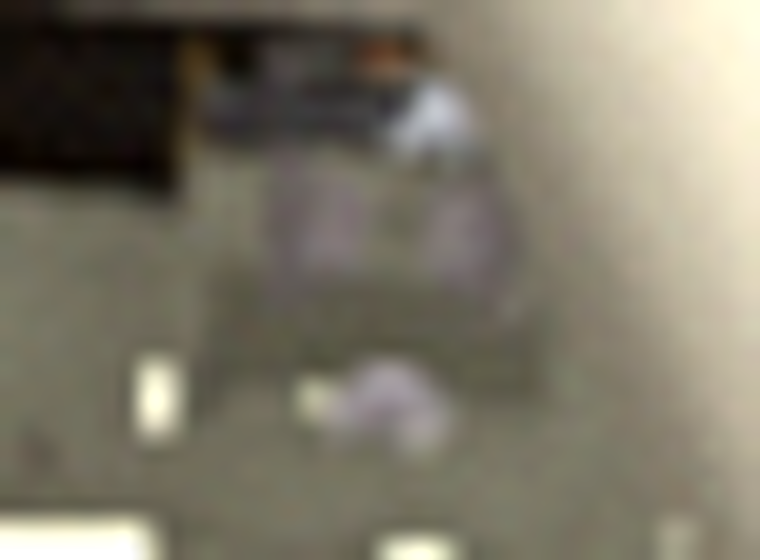

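```bash
python3 -c "
from h import *
c,s=np.cos(-.1203),np.sin(-.1203)
def W(x,y,z): return [.5993+c*x-s*y,.0288+s*x+c*y,z]
q=lambda *a:((proj('top',[W(*a)])-[245,150]+.5)*20).round(0).tolist()
print('lip L',q(-.006,.004,.1413),q(-.006,.011,.1413),'R',q(-.006,-.004,.1413),q(-.006,-.011,.1413))
print('spacer if centred',q(0,0,.057),'top edge',q(.008,0,.057),'L,R',q(0,.008,.057),q(0,-.008,.057))
print('pocket near edge corners given W', )
"
```

```text
lip L [[357.0, 294.0]] [[303.0, 289.0]] R [[419.0, 299.0]] [[473.0, 303.0]]
spacer if centred [[388.0, 417.0]] top edge [[393.0, 362.0]] L,R [[331.0, 413.0]] [[446.0, 422.0]]
pocket near edge corners given W
```

In side3c the tips (383,285) and (418,245) match the commanded pose within 0.3 px. In the top view the spacer ring (column 388) is centred between the legs (268 to 518). So I'll descend, with the tongs opened a little for clearance.

Request:
{"method": "jog_arm", "body": {"rotation": [[0,0,0],[0,0,0],[0,0,0],[0,0,0],[0,0,0],[0,0,0],[0,0,0]], "translation": [[0,0.02,1],[0,0.02,2],[0,0.02,3],[0,0.02,4],[0,0.02,5],[0,0.02,6],[0,0.02,6]], "gripper": [4.2,4.2,4.2,4.2,4.2,4.2,4.2]}}

```text
t: 7.6
tool_pos: [0.598, 0.0287, 0.1486]
tcp_rot: [-0.663, 0.748, 0.001, -0.001]
contact_force: [0.4, 0.3, -2.4]
width: 0.0418
```

Request:
{"method": "jog_arm", "body": {"rotation": [[0,0,0],[0,0,0],[0,0,0],[0,0,0],[0,0,0]], "translation": [[0,0,0.3],[0,0,0.7],[0,0,1.0],[0,0,1.0],[0,0,1.0]], "gripper": [4.2,4.2,4.2,4.2,4.2]}}

```text
t: 8.22
tool_pos: [0.5988, 0.0289, 0.1398]
tcp_rot: [-0.663, 0.748, -0.0, 0.0]
contact_force: [0.5, -1.2, -1.6]
width: 0.0418
```

```bash
python3 -c "
from h import *
goto(.599,.0288,.128,-1.691)
"
```

```text
t 8.22 pos [0.5988 0.0289 0.1398] w 0.0418 F [ 0.5  -1.16 -1.63]
tool angle -1.6909 trans cm [ 0.003 -0.021  1.183] rot [-0.0002  0.0001  0.0001]
```

Request:
{"method": "jog_arm", "body": {"rotation": [[0,0,0],[0,0,0],[0,0,0],[0,0,0],[0,0,0]], "translation": [[0,0,0.3],[0,0,0.6],[0,0,0.9],[0,0,1.05],[0,0,1.05]], "gripper": [4.2,4.2,4.2,4.2,4.2]}}

```text
t: 8.85
tool_pos: [0.5986, 0.0288, 0.1291]
tcp_rot: [-0.663, 0.748, 0.0, -0.0]
contact_force: [0.2, -0.7, -1.4]
width: 0.0417
```

Request:
{"method": "jog_arm", "body": {"rotation": [[0,0,0],[0,0,0],[0,0,0]], "translation": [[0,0,0.05],[0,0,0.1],[0,0,0.1]], "gripper": [4.2,4.2,4.2]}}

```text
t: 9.22
tool_pos: [0.5987, 0.0288, 0.1283]
tcp_rot: [-0.663, 0.748, -0.0, 0.0]
contact_force: [0.7, 0.5, -1.8]
width: 0.0421
```

Request:
{"method": "jog_arm", "body": {"rotation": [[0,0,0],[0,0,0],[0,0,0]], "translation": [[0,0,0.05],[0,0,0.1],[0,0,0.1]], "gripper": [4.2,4.2,4.2]}}

```text
t: 9.6
tool_pos: [0.5987, 0.0288, 0.1272]
tcp_rot: [-0.663, 0.748, 0.0, -0.0]
contact_force: [-0.2, 0.8, -2.1]
width: 0.0423
```

Request:
{"method": "jog_arm", "body": {"rotation": [[0,0,0],[0,0,0],[0,0,0]], "translation": [[0,0,0.04],[0,0,0.08],[0,0,0.08]], "gripper": [4.2,4.2,4.2]}}

```text
t: 9.98
tool_pos: [0.5987, 0.0289, 0.1264]
tcp_rot: [-0.663, 0.748, 0.0, 0.0]
contact_force: [-0.5, -0.6, -1.7]
width: 0.0424
```

Request:
{"method": "jog_arm", "body": {"rotation": [[0,0,0],[0,0,0],[0,0,0]], "translation": [[0,0,0.03],[0,0,0.06],[0,0,0.06]], "gripper": [4.2,4.2,4.2]}}

```text
t: 10.35
tool_pos: [0.5988, 0.0288, 0.1259]
tcp_rot: [-0.663, 0.748, -0.0, 0.0]
contact_force: [-0.4, -1.2, -0.9]
width: 0.042
```

Request:
{"method": "jog_arm", "body": {"rotation": [[0,0,0],[0,0,0],[0,0,0],[0,0,0],[0,0,0],[0,0,0],[0,0,0],[0,0,0],[0,0,0],[0,0,0],[0,0,0],[0,0,0]], "translation": [[0,0,0],[0,0,0],[0,0,0],[0,0,0],[0,0,0],[0,0,0],[0,0,0],[0,0,0],[0,0,0],[0,0,0],[0,0,0],[0,0,0]], "gripper": [4.1,4.0,3.9,3.8,3.7,3.6,3.5,3.4,3.3,3.2,3.2,3.2], "newtons": 20}}

```text
t: 11.85
tool_pos: [0.5989, 0.0288, 0.126]
tcp_rot: [-0.663, 0.748, -0.0, 0.0]
contact_force: [0.7, 1.8, 4.6]
width: 0.0331
```

Request:
{"method": "jog_arm", "body": {"rotation": [[0,0,0],[0,0,0],[0,0,0],[0,0,0]], "translation": [[0,0,-0.05],[0,0,-0.1],[0,0,-0.1],[0,0,-0.1]], "gripper": [3.2,3.2,3.2,3.2]}}

```text
t: 12.35
tool_pos: [0.5979, 0.0282, 0.1262]
tcp_rot: [-0.663, 0.748, 0.0, -0.001]
contact_force: [0.0, 0.5, -0.5]
width: 0.033
```

Request:
{"method": "jog_arm", "body": {"rotation": [[0,0,0],[0,0,0],[0,0,0],[0,0,0],[0,0,0],[0,0,0]], "translation": [[0,0,-0.2],[0,0,-0.5],[0,0,-0.8],[0,0,-1.0],[0,0,-1.0],[0,0,-1.0]], "gripper": [3.2,3.2,3.2,3.2,3.2,3.2]}}

```text
t: 13.1
tool_pos: [0.5986, 0.0288, 0.1368]
tcp_rot: [-0.663, 0.748, 0.0, -0.0]
contact_force: [0.1, 0.7, -0.6]
width: 0.0331
```

Request:
{"method": "jog_arm", "body": {"rotation": [[0,0,0],[0,0,0],[0,0,0],[0,0,0],[0,0,0],[0,0,0],[0,0,0],[0,0,0],[0,0,0],[0,0,0]], "translation": [[0,0,-0.8],[0,0,-1.8],[0,0,-2.8],[0,0,-3.8],[0,0,-4.8],[0,0,-5.8],[0,0,-7],[0,0,-8],[0,0,-8],[0,0,-8]], "gripper": [3.2,3.2,3.2,3.2,3.2,3.2,3.2,3.2,3.2,3.2]}}

```text
t: 14.35
tool_pos: [0.5985, 0.0287, 0.2166]
tcp_rot: [-0.663, 0.748, 0.0, -0.0]
contact_force: [0.5, 1.4, -2.2]
width: 0.033
```

```bash
python3 -c "
from h import *
from bench import snapshot
goto(.5285,.2550,.230,-1.88)
for n in('side','top'):
    i=snapshot(n);cv2.imwrite(f'pics/{n}4.png',i)
    u,v=proj(n,[.599,.029,.12])[0].astype(int);print(u,v)
    crop(i,u-40,v-30,80,60,10,f'pics/{n}4c.png')
"
```

```text
t 14.35 pos [0.5985 0.0287 0.2166] w 0.033 F [ 0.48  1.38 -2.17]
tool angle -1.691 trans cm [-21.626   9.659  -1.343] rot [ 0.0004 -0.0002  0.189 ]
229 178
263 164
```

View pics/side4c.png

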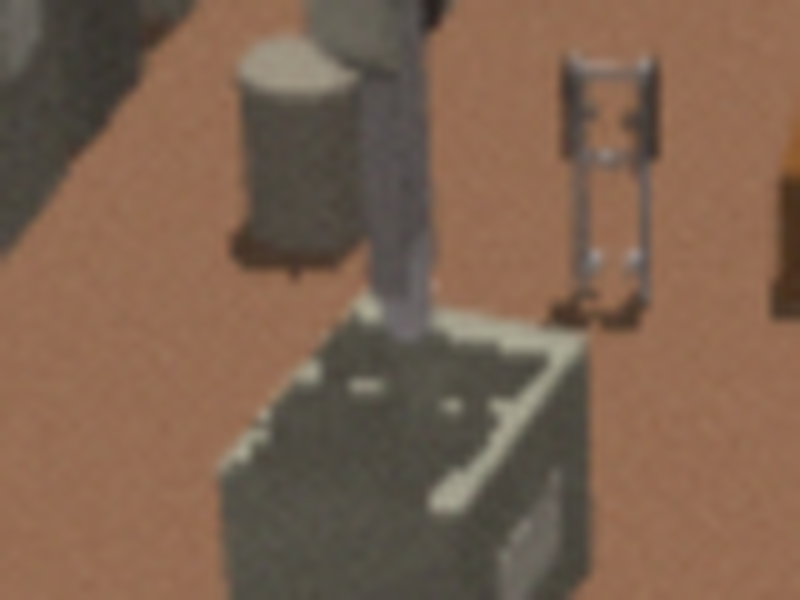

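The spacer hangs below the tips at side4c (407,340), well above the block top. Next I move over the dark foot.

```bash
python3 -c "
from h import *
goto(.5285,.2553,.176,-1.691)
"
```

```text
t 14.45 pos [0.5983 0.0287 0.2163] w 0.0325 F [-0.79 -0.27 -1.56]
tool angle -1.691 trans cm [-21.657   9.645   4.034] rot [ 0.001  -0.0002 -0.    ]
```

Request:
{"method": "jog_arm", "body": {"rotation": [[0,0,0],[0,0,0],[0,0,0],[0,0,0],[0,0,0],[0,0,0],[0,0,0],[0,0,0],[0,0,0],[0,0,0],[0,0,0],[0,0,0],[0,0,0],[0,0,0]], "translation": [[-1.5,0.7,0],[-4,1.8,0],[-7,3.1,0],[-10,4.5,0],[-13,5.8,0],[-16,7.1,0],[-19,8.5,0],[-21,9.3,0],[-21.66,9.65,0],[-21.66,9.65,0],[-21.66,9.65,2],[-21.66,9.65,4],[-21.66,9.65,4],[-21.66,9.65,4]], "gripper": [3.2,3.2,3.2,3.2,3.2,3.2,3.2,3.2,3.2,3.2,3.2,3.2,3.2,3.2]}}

```text
t: 16.2
tool_pos: [0.5289, 0.2552, 0.1765]
tcp_rot: [-0.663, 0.748, 0.0, -0.0]
contact_force: [-0.1, -0.2, -1.4]
width: 0.033
```

```bash
python3 -c "
from h import *
from bench import snapshot
goto(.5285,.2553,.176,-1.691)
for n,s in(('side',16),('top',16)):
    i=snapshot(n);cv2.imwrite(f'pics/{n}5.png',i)
    u,v=proj(n,[.5285,.2553,.07])[0].astype(int);print(u-25,v-18)
    crop(i,u-25,v-18,50,37,16,f'pics/{n}5c.png')
"
```

```text
t 16.2 pos [0.5289 0.2552 0.1765] w 0.033 F [-0.13 -0.19 -1.41]
tool angle -1.6914 trans cm [-0.     0.04   0.049] rot [ 0.0006 -0.     -0.0004]
206 223
156 179
```

View pics/side5c.png

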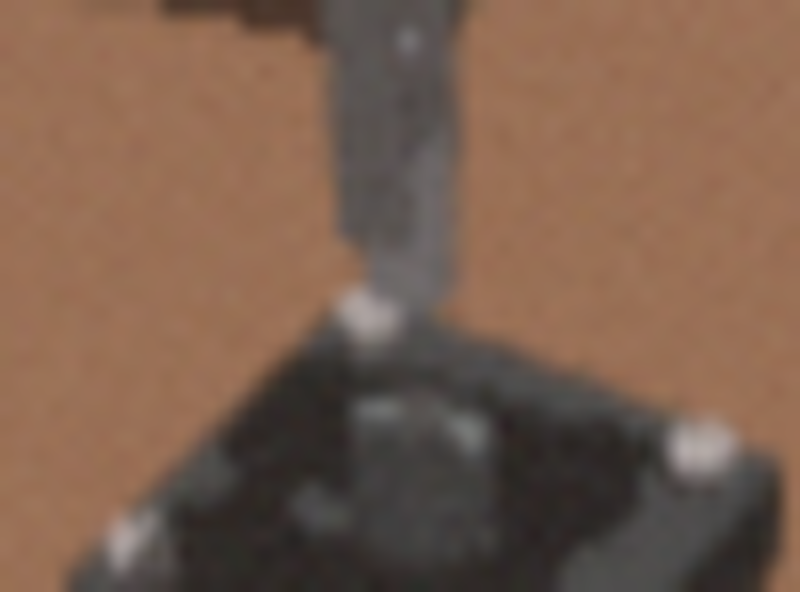

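View pics/top5c.png

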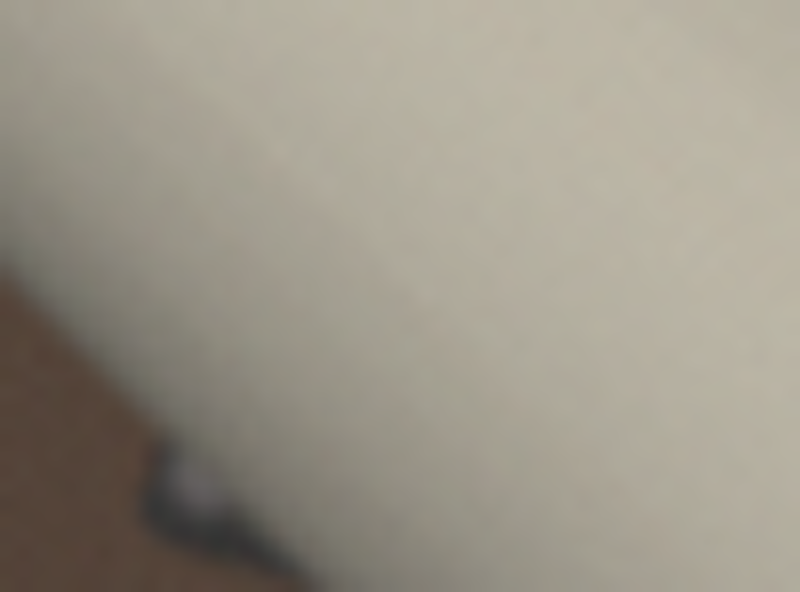

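```bash
python3 -c "
from h import *
o=np.array([206,223])
q=lambda P:((proj('side',P)-o+.5)*16).round(0)
t=np.linspace(0,2*np.pi,60)
def circ(x,y,z,r):
  p=q(np.c_[x+r*np.cos(t),y+r*np.sin(t),0*t+z]);return p.min(0),p.max(0)
print('spacer low',circ(.5289,.2552,.0755,.008),'mid',circ(.5289,.2552,.085,.008))
print('tips',q([[.5289+.006+.0015,.2552+.013,.0925],[.5289-.006+.0015,.2552+.013,.0925]]))
print('collar base',circ(.5285,.2553,.024,.012),'top',circ(.5285,.2553,.0455,.012),'stud',q([[.5285,.2553,.053]]))
crop('pics/side5.png',222,233,22,22,32,'pics/s5d.png')
"
```

```text
spacer low (array([362., 246.]), array([459., 310.])) mid (array([359., 202.]), array([457., 266.]))
tips [[339. 243.]
 [411. 253.]]
collar base (array([355., 461.]), array([496., 560.])) top (array([349., 367.]), array([492., 464.])) stud [[418. 381.]]
```

View pics/s5d.png

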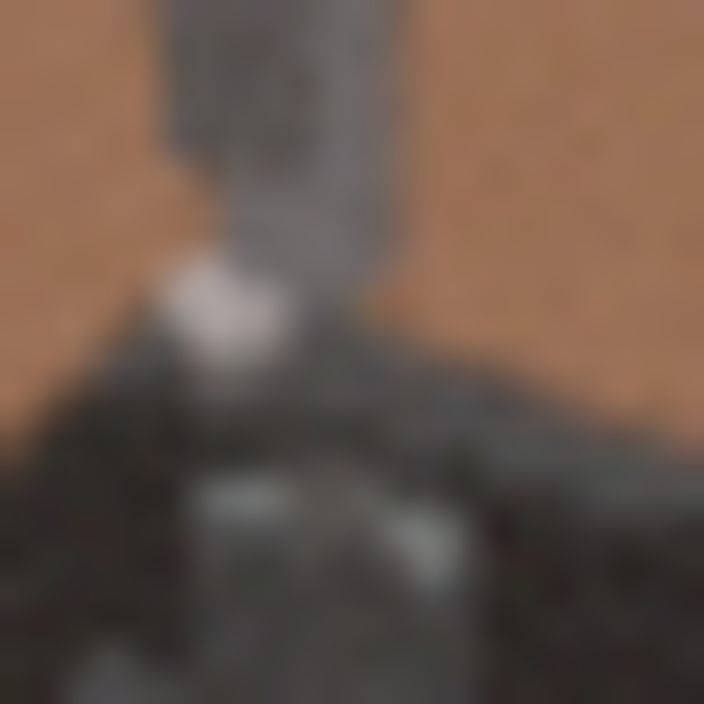

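Side view: the spacer centre column (413) and the collar and stud centre column (423) agree with the predicted alignment within about 0.5 mm. I descend in stages, watching the force.

Request:
{"method": "jog_arm", "body": {"rotation": [[0,0,0],[0,0,0],[0,0,0],[0,0,0],[0,0,0]], "translation": [[0,0,0.6],[0,0,1.2],[0,0,1.8],[0,0,1.9],[0,0,1.9]], "gripper": [3.2,3.2,3.2,3.2,3.2]}}

```text
t: 16.92
tool_pos: [0.5288, 0.2555, 0.1577]
tcp_rot: [-0.663, 0.748, 0.0, -0.0]
contact_force: [-0.0, 0.0, -1.8]
width: 0.0332
```

Request:
{"method": "jog_arm", "body": {"rotation": [[0,0,0],[0,0,0],[0,0,0],[0,0,0],[0,0,0]], "translation": [[0,0,0.1],[0,0,0.2],[0,0,0.3],[0,0,0.4],[0,0,0.4]], "gripper": [3.2,3.2,3.2,3.2,3.2]}}

```text
t: 17.55
tool_pos: [0.5288, 0.2554, 0.1537]
tcp_rot: [-0.663, 0.748, 0.0, -0.0]
contact_force: [0.3, 0.5, -0.4]
width: 0.0333
```

```bash
python3 -c "
from h import *
from bench import snapshot
goto(.5289,.2552,.15,-1.691)
i=snapshot('side');crop(i,216,225,36,30,20,'pics/s6.png')
"
```

```text
t 17.55 pos [0.5288 0.2554 0.1537] w 0.0333 F [ 0.34  0.46 -0.41]
tool angle -1.691 trans cm [ 0.019 -0.01   0.375] rot [ 0.0001 -0.0001 -0.    ]
```

View pics/s6.png

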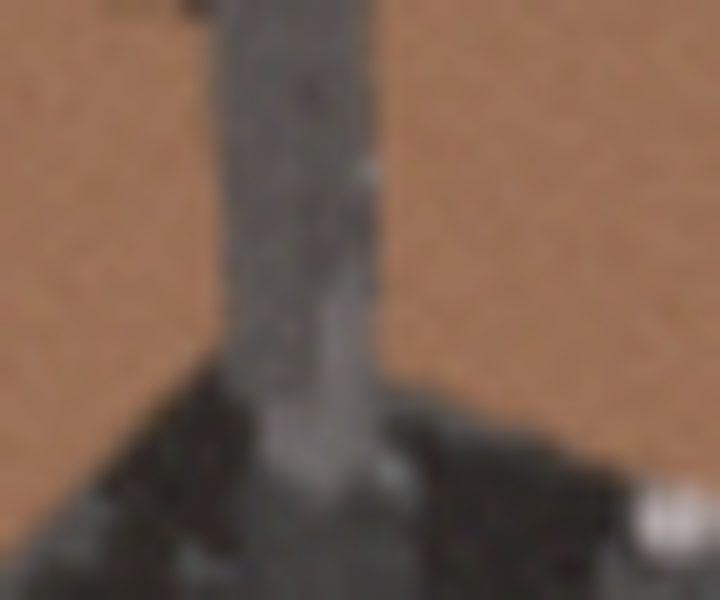

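Request:
{"method": "jog_arm", "body": {"rotation": [[0,0,0],[0,0,0],[0,0,0]], "translation": [[0,0,0.06],[0,0,0.12],[0,0,0.12]], "gripper": [3.2,3.2,3.2]}}

```text
t: 17.98
tool_pos: [0.5288, 0.2554, 0.1525]
tcp_rot: [-0.663, 0.748, 0.0, -0.0]
contact_force: [-0.1, -0.2, -1.6]
width: 0.0328
```

Request:
{"method": "jog_arm", "body": {"rotation": [[0,0,0],[0,0,0],[0,0,0]], "translation": [[0,0,0.08],[0,0,0.15],[0,0,0.15]], "gripper": [3.2,3.2,3.2]}}

```text
t: 18.35
tool_pos: [0.5288, 0.2554, 0.151]
tcp_rot: [-0.663, 0.748, 0.0, -0.0]
contact_force: [-0.1, -0.1, -1.3]
width: 0.0334
```

Request:
{"method": "jog_arm", "body": {"rotation": [[0,0,0],[0,0,0],[0,0,0]], "translation": [[0,0,0.08],[0,0,0.15],[0,0,0.15]], "gripper": [3.2,3.2,3.2]}}

```text
t: 18.73
tool_pos: [0.5288, 0.2554, 0.1495]
tcp_rot: [-0.663, 0.748, 0.0, -0.0]
contact_force: [0.6, -0.0, -1.2]
width: 0.033
```

Request:
{"method": "jog_arm", "body": {"rotation": [[0,0,0],[0,0,0],[0,0,0]], "translation": [[0,0,0.08],[0,0,0.15],[0,0,0.15]], "gripper": [3.2,3.2,3.2], "newtons": 26}}

```text
t: 19.1
tool_pos: [0.5288, 0.2554, 0.148]
tcp_rot: [-0.663, 0.748, 0.0, -0.0]
contact_force: [-0.7, 1.2, -1.0]
width: 0.033
```

Request:
{"method": "jog_arm", "body": {"rotation": [[0,0,0],[0,0,0],[0,0,0]], "translation": [[0,0,0.05],[0,0,0.1],[0,0,0.1]], "gripper": [3.2,3.2,3.2]}}

```text
t: 19.48
tool_pos: [0.5288, 0.2554, 0.1471]
tcp_rot: [-0.663, 0.748, 0.0, -0.0]
contact_force: [-0.6, -0.2, -1.7]
width: 0.0324
```

Request:
{"method": "jog_arm", "body": {"rotation": [[0,0,0],[0,0,0],[0,0,0]], "translation": [[0,0,0.05],[0,0,0.1],[0,0,0.1]], "gripper": [3.2,3.2,3.2]}}

```text
t: 19.85
tool_pos: [0.5289, 0.2554, 0.1461]
tcp_rot: [-0.663, 0.748, -0.0, 0.0]
contact_force: [0.1, 0.3, -1.5]
width: 0.0327
```

Request:
{"method": "jog_arm", "body": {"rotation": [[0,0,0],[0,0,0],[0,0,0]], "translation": [[0,0,0.05],[0,0,0.1],[0,0,0.1]], "gripper": [3.2,3.2,3.2]}}

```text
t: 20.23
tool_pos: [0.5292, 0.2556, 0.1458]
tcp_rot: [-0.663, 0.748, -0.0, 0.0]
contact_force: [-0.4, -0.7, 4.3]
width: 0.0328
```

Request:
{"method": "jog_arm", "body": {"rotation": [[0,0,0],[0,0,0]], "translation": [[0,0,0.04],[0,0,0.08]], "gripper": [3.2,3.2]}}

```text
t: 20.48
tool_pos: [0.5292, 0.2556, 0.1449]
tcp_rot: [-0.663, 0.748, -0.0, 0.0]
contact_force: [-1.3, -0.8, 3.9]
width: 0.0326
```

Request:
{"method": "jog_arm", "body": {"rotation": [[0,0,0],[0,0,0],[0,0,0],[0,0,0]], "translation": [[0,0,0.05],[0,0,0.1],[0,0,0.15],[0,0,0.2]], "gripper": [3.2,3.2,3.2,3.2]}}

```text
t: 20.98
tool_pos: [0.5292, 0.2556, 0.1429]
tcp_rot: [-0.663, 0.748, -0.0, 0.0]
contact_force: [-0.8, -1.4, 4.8]
width: 0.0332
```

Request:
{"method": "jog_arm", "body": {"rotation": [[0,0,0],[0,0,0]], "translation": [[0,0,0.04],[0,0,0.08]], "gripper": [3.2,3.2]}}

```text
t: 21.22
tool_pos: [0.5292, 0.2556, 0.1421]
tcp_rot: [-0.663, 0.748, -0.0, 0.0]
contact_force: [-1.7, -1.1, 5.4]
width: 0.033
```

Request:
{"method": "jog_arm", "body": {"rotation": [[0,0,0],[0,0,0]], "translation": [[0,0,0.04],[0,0,0.08]], "gripper": [3.2,3.2]}}

```text
t: 21.48
tool_pos: [0.5292, 0.2556, 0.1412]
tcp_rot: [-0.663, 0.748, -0.0, 0.0]
contact_force: [-0.7, -1.2, 5.4]
width: 0.0328
```

Request:
{"method": "jog_arm", "body": {"rotation": [[0,0,0],[0,0,0]], "translation": [[0,0,0.04],[0,0,0.08]], "gripper": [3.2,3.2]}}

```text
t: 21.72
tool_pos: [0.5292, 0.2556, 0.1405]
tcp_rot: [-0.663, 0.748, -0.0, 0.0]
contact_force: [-0.7, -0.7, 5.4]
width: 0.0329
```

Request:
{"method": "jog_arm", "body": {"rotation": [[0,0,0],[0,0,0]], "translation": [[0,0,0.04],[0,0,0.08]], "gripper": [3.2,3.2]}}

```text
t: 21.98
tool_pos: [0.5292, 0.2556, 0.1396]
tcp_rot: [-0.663, 0.748, -0.0, 0.0]
contact_force: [-0.7, -1.2, 5.2]
width: 0.0326
```

Request:
{"method": "jog_arm", "body": {"rotation": [[0,0,0],[0,0,0]], "translation": [[0,0,0.04],[0,0,0.08]], "gripper": [3.2,3.2]}}

```text
t: 22.22
tool_pos: [0.5292, 0.2556, 0.1388]
tcp_rot: [-0.663, 0.748, -0.0, 0.0]
contact_force: [-0.9, -2.1, 5.3]
width: 0.0333
```

Request:
{"method": "jog_arm", "body": {"rotation": [[0,0,0],[0,0,0]], "translation": [[0,0,0.04],[0,0,0.08]], "gripper": [3.2,3.2]}}

```text
t: 22.48
tool_pos: [0.5292, 0.2556, 0.1381]
tcp_rot: [-0.663, 0.748, -0.0, 0.0]
contact_force: [-0.9, -0.6, 4.1]
width: 0.0327
```

Request:
{"method": "jog_arm", "body": {"rotation": [[0,0,0],[0,0,0]], "translation": [[0,0,0.04],[0,0,0.08]], "gripper": [3.2,3.2]}}

```text
t: 22.72
tool_pos: [0.5292, 0.2556, 0.1372]
tcp_rot: [-0.663, 0.748, -0.0, 0.0]
contact_force: [-0.3, -1.2, 5.3]
width: 0.0328
```

Request:
{"method": "jog_arm", "body": {"rotation": [[0,0,0],[0,0,0]], "translation": [[0,0,0.04],[0,0,0.08]], "gripper": [3.2,3.2]}}

```text
t: 22.98
tool_pos: [0.5292, 0.2556, 0.1365]
tcp_rot: [-0.663, 0.748, -0.0, 0.0]
contact_force: [-0.6, -0.1, 5.5]
width: 0.033
```

Request:
{"method": "jog_arm", "body": {"rotation": [[0,0,0],[0,0,0]], "translation": [[0,0,0.04],[0,0,0.08]], "gripper": [3.2,3.2]}}

```text
t: 23.22
tool_pos: [0.5292, 0.2556, 0.1356]
tcp_rot: [-0.663, 0.748, -0.0, 0.0]
contact_force: [-0.4, -1.1, 5.1]
width: 0.0325
```

Request:
{"method": "jog_arm", "body": {"rotation": [[0,0,0],[0,0,0]], "translation": [[0,0,0.04],[0,0,0.08]], "gripper": [3.2,3.2]}}

```text
t: 23.48
tool_pos: [0.5292, 0.2556, 0.1348]
tcp_rot: [-0.663, 0.748, -0.0, 0.0]
contact_force: [-1.0, -1.0, 5.7]
width: 0.0326
```

Request:
{"method": "jog_arm", "body": {"rotation": [[0,0,0],[0,0,0]], "translation": [[0,0,0.04],[0,0,0.08]], "gripper": [3.2,3.2]}}

```text
t: 23.72
tool_pos: [0.5292, 0.2556, 0.134]
tcp_rot: [-0.663, 0.748, -0.0, 0.0]
contact_force: [-1.7, -0.8, 4.7]
width: 0.0328
```

Request:
{"method": "jog_arm", "body": {"rotation": [[0,0,0],[0,0,0]], "translation": [[0,0,0.04],[0,0,0.08]], "gripper": [3.2,3.2]}}

```text
t: 23.98
tool_pos: [0.5292, 0.2556, 0.1332]
tcp_rot: [-0.663, 0.748, -0.0, 0.0]
contact_force: [-1.5, -1.4, 5.0]
width: 0.0328
```

Request:
{"method": "jog_arm", "body": {"rotation": [[0,0,0],[0,0,0]], "translation": [[0,0,0.04],[0,0,0.08]], "gripper": [3.2,3.2]}}

```text
t: 24.22
tool_pos: [0.5292, 0.2556, 0.1325]
tcp_rot: [-0.663, 0.748, -0.0, 0.0]
contact_force: [-0.3, -0.6, 5.5]
width: 0.0328
```

Request:
{"method": "jog_arm", "body": {"rotation": [[0,0,0],[0,0,0]], "translation": [[0,0,0.04],[0,0,0.08]], "gripper": [3.2,3.2]}}

```text
t: 24.48
tool_pos: [0.5292, 0.2556, 0.1316]
tcp_rot: [-0.663, 0.748, -0.0, 0.0]
contact_force: [-1.0, -1.8, 4.3]
width: 0.0331
```

Request:
{"method": "jog_arm", "body": {"rotation": [[0,0,0],[0,0,0]], "translation": [[0,0,0.04],[0,0,0.08]], "gripper": [3.2,3.2]}}

```text
t: 24.72
tool_pos: [0.5292, 0.2556, 0.1308]
tcp_rot: [-0.663, 0.748, -0.0, 0.0]
contact_force: [-1.2, -0.6, 4.9]
width: 0.0329
```

Request:
{"method": "jog_arm", "body": {"rotation": [[0,0,0],[0,0,0]], "translation": [[0,0,0.04],[0,0,0.08]], "gripper": [3.2,3.2]}}

```text
t: 24.98
tool_pos: [0.5292, 0.2556, 0.13]
tcp_rot: [-0.663, 0.748, -0.0, 0.0]
contact_force: [0.0, -1.1, 5.2]
width: 0.0329
```

```bash
python3 -c "
from h import *
from bench import snapshot
i=snapshot('side');crop(i,206,220,50,40,16,'pics/s7.png')
"
```

```text
(no output)
```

View pics/s7.png

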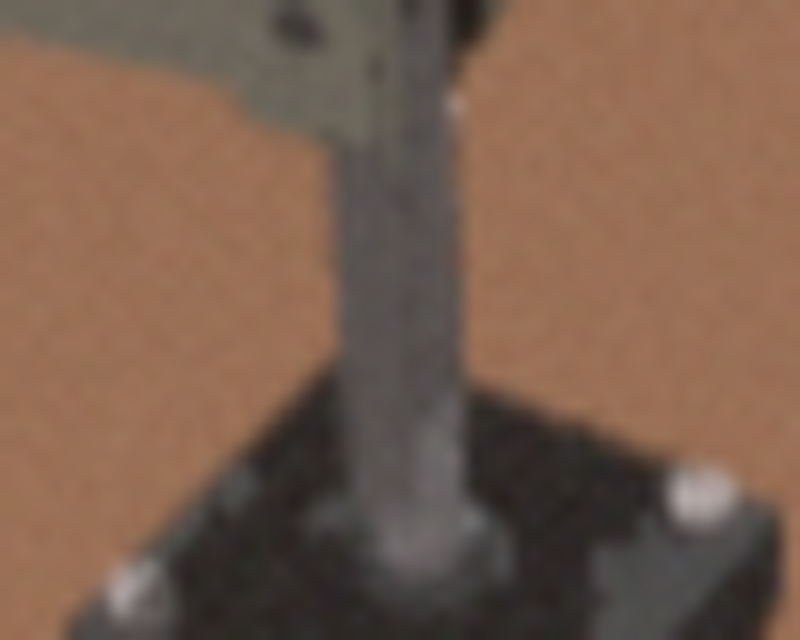

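The picture shows the spacer bottom (420,570) and collar ring (around 330 to 505, 530) close to the foot face. The collar really is moving.

Request:
{"method": "jog_arm", "body": {"rotation": [[0,0,0],[0,0,0]], "translation": [[0,0,0.04],[0,0,0.08]], "gripper": [3.2,3.2]}}

```text
t: 25.28
tool_pos: [0.5292, 0.2556, 0.1293]
tcp_rot: [-0.663, 0.748, -0.0, 0.0]
contact_force: [-1.8, -0.2, 7.2]
width: 0.0331
```

Request:
{"method": "jog_arm", "body": {"rotation": [[0,0,0],[0,0,0]], "translation": [[0,0,0.02],[0,0,0.04]], "gripper": [3.2,3.2]}}

```text
t: 25.52
tool_pos: [0.5293, 0.2557, 0.1292]
tcp_rot: [-0.663, 0.748, -0.0, 0.0]
contact_force: [-1.0, -1.1, 9.6]
width: 0.0327
```

Request:
{"method": "jog_arm", "body": {"rotation": [[0,0,0],[0,0,0]], "translation": [[0,0,0.02],[0,0,0.04]], "gripper": [3.2,3.2]}}

```text
t: 25.78
tool_pos: [0.5293, 0.2558, 0.1291]
tcp_rot: [-0.663, 0.748, -0.0, 0.001]
contact_force: [-2.2, -1.4, 11.2]
width: 0.0327
```

Request:
{"method": "jog_arm", "body": {"rotation": [[0,0,0],[0,0,0],[0,0,0]], "translation": [[0,0,0.02],[0,0,0.03],[0,0,0.03]], "gripper": [3.2,3.2,3.2]}}

```text
t: 26.15
tool_pos: [0.5294, 0.2559, 0.1291]
tcp_rot: [-0.663, 0.748, -0.0, 0.001]
contact_force: [-2.4, -1.5, 11.0]
width: 0.033
```

Request:
{"method": "jog_arm", "body": {"rotation": [[0,0,0],[0,0,0],[0,0,0]], "translation": [[0,0,0.02],[0,0,0.03],[0,0,0.03]], "gripper": [3.2,3.2,3.2]}}

```text
t: 26.52
tool_pos: [0.5294, 0.2559, 0.1291]
tcp_rot: [-0.663, 0.748, -0.001, 0.001]
contact_force: [-3.0, -1.5, 13.7]
width: 0.0329
```

Request:
{"method": "jog_arm", "body": {"rotation": [[0,0,0],[0,0,0],[0,0,0]], "translation": [[0,0,0.01],[0,0,0.01],[0,0,0.01]], "gripper": [3.2,3.2,3.2]}}

```text
t: 26.9
tool_pos: [0.5294, 0.2559, 0.129]
tcp_rot: [-0.663, 0.748, -0.001, 0.001]
contact_force: [-3.5, -1.7, 13.7]
width: 0.0329
```

Request:
{"method": "jog_arm", "body": {"rotation": [[0,0,0],[0,0,0],[0,0,0]], "translation": [[0,0,0],[0,0,0],[0,0,0]], "gripper": [3.2,3.2,3.2]}}

```text
t: 27.28
tool_pos: [0.5294, 0.2559, 0.129]
tcp_rot: [-0.663, 0.748, -0.001, 0.001]
contact_force: [-3.1, -1.3, 13.3]
width: 0.033
```

Request:
{"method": "jog_arm", "body": {"rotation": [[0,0,0],[0,0,0],[0,0,0],[0,0,0],[0,0,0]], "translation": [[0,0,0.01],[0,0,0.01],[0,0,0.01],[0,0,0.01],[0,0,0.01]], "gripper": [3.2,3.2,3.2,3.2,3.2]}}

```text
t: 27.9
tool_pos: [0.5295, 0.2559, 0.129]
tcp_rot: [-0.663, 0.748, -0.001, 0.001]
contact_force: [-4.0, -1.7, 15.2]
width: 0.0327
```

Request:
{"method": "jog_arm", "body": {"rotation": [[0,0,0],[0,0,0],[0,0,0],[0,0,0],[0,0,0],[0,0,0],[0,0,0],[0,0,0],[0,0,0],[0,0,0],[0,0,0],[0,0,0],[0,0,0]], "translation": [[0,0,-0.05],[0,0,-0.1],[0,0,-0.15],[0,0,-0.17],[0,0,-0.17],[0,0,-0.17],[0,0,-0.17],[0,0,-0.17],[0,0,-0.17],[0,0,-0.17],[0,0,-0.17],[0,0,-0.17],[0,0,-0.17]], "gripper": [3.2,3.2,3.2,3.2,3.4,3.6,3.8,4.0,4.1,4.15,4.2,4.2,4.2], "newtons": 20}}

```text
t: 29.52
tool_pos: [0.5293, 0.2557, 0.1291]
tcp_rot: [-0.663, 0.748, -0.0, 0.0]
contact_force: [-0.3, -0.3, 5.7]
width: 0.0419
```

Request:
{"method": "jog_arm", "body": {"rotation": [[0,0,0],[0,0,0],[0,0,0],[0,0,0],[0,0,0],[0,0,0]], "translation": [[0,0,-0.2],[0,0,-0.5],[0,0,-1],[0,0,-1.6],[0,0,-2.2],[0,0,-2.2]], "gripper": [4.2,4.2,4.2,4.2,4.2,4.2]}}

```text
t: 30.28
tool_pos: [0.5293, 0.2557, 0.1516]
tcp_rot: [-0.663, 0.748, -0.0, 0.001]
contact_force: [0.2, -0.3, -1.6]
width: 0.0424
```

```bash
python3 -c "
from h import *
from bench import snapshot
goto(.495,-.241,.24,-1.514)
i=snapshot('side');crop(i,206,210,50,50,14,'pics/s8.png')
"
```

```text
t 30.27 pos [0.5293 0.2557 0.1516] w 0.0424 F [ 0.24 -0.28 -1.63]
tool angle -1.691 trans cm [49.718 -2.56  -8.868] rot [-0.0013  0.0006 -0.177 ]
```

View pics/s8.png

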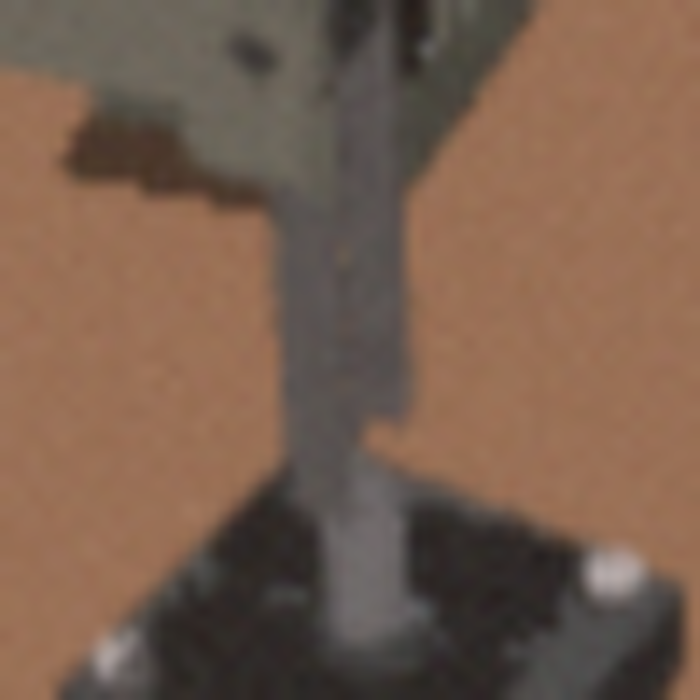

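The spacer stands alone on the collar (370,560), free of the tongs. I lift and return to the stand.

Request:
{"method": "jog_arm", "body": {"rotation": [[0,0,0],[0,0,0],[0,0,0],[0,0,0]], "translation": [[0,0,-2],[0,0,-5],[0,0,-8.8],[0,0,-8.8]], "gripper": [4.1,4.0,4.0,4.0]}}

```text
t: 30.82
tool_pos: [0.5309, 0.2572, 0.2435]
tcp_rot: [-0.663, 0.748, -0.001, 0.004]
contact_force: [-0.2, 0.2, -2.4]
width: 0.0402
```

```bash
python3 -c "
from h import *
c,s=np.cos(-.1203),np.sin(-.1203)
def W(x,y,z): return [.5293+c*x-s*y,.2557+s*x+c*y,z]
for y in(.017,.012,-.012,-.017): print(y,((proj('side',[W(.006,y,.0676),W(-.006,y,.0676)])-[206,210]+.5)*14).round(0).tolist())
goto(.495,-.241,.24,-1.514)
"
```

```text
0.017 [[293.0, 508.0], [352.0, 523.0]]
0.012 [[304.0, 491.0], [363.0, 506.0]]
-0.012 [[354.0, 412.0], [412.0, 426.0]]
-0.017 [[364.0, 396.0], [422.0, 409.0]]
t 30.82 pos [0.5309 0.2572 0.2435] w 0.0402 F [-0.19  0.25 -2.36]
tool angle -1.6907 trans cm [49.889 -2.389  0.169] rot [-0.0069  0.0033 -0.1767]
```

Request:
{"method": "jog_arm", "body": {"rotation": [[0,0,0],[0,0,-0.05],[0,0,-0.1],[0,0,-0.15],[0,0,-0.177],[0,0,-0.177],[0,0,-0.177],[0,0,-0.177],[0,0,-0.177],[0,0,-0.177],[0,0,-0.177],[0,0,-0.177],[0,0,-0.177],[0,0,-0.177],[0,0,-0.177]], "translation": [[2,-0.1,0],[6,-0.3,0],[10.5,-0.5,0],[15,-0.8,0],[20,-1,0],[25,-1.3,0],[30,-1.5,0],[35,-1.8,0],[40,-2.1,0],[44,-2.3,0],[47,-2.4,0],[49,-2.5,0],[49.73,-2.56,0],[49.73,-2.56,0],[49.73,-2.56,0]], "gripper": [4,4,4,4,4,4,4,4,4,4,4,4,4,4,4]}}

```text
t: 32.7
tool_pos: [0.495, -0.2397, 0.2388]
tcp_rot: [0.728, -0.686, -0.0, -0.0]
contact_force: [0.0, -0.3, -1.3]
width: 0.0398
```

Request:
{"method": "jog_arm", "body": {"rotation": [[0,0,0],[0,0,0]], "translation": [[0,0,0],[0,0,0]], "gripper": [4,4]}}

```text
t: 32.95
tool_pos: [0.4949, -0.2407, 0.2389]
tcp_rot: [0.727, -0.686, 0.0, -0.0]
contact_force: [-0.7, 0.3, -0.7]
width: 0.0398
```

```bash
python3 -c "
from h import *
goto(.495,-.241,.16,-1.514)
"
```

```text
t 32.95 pos [ 0.4949 -0.2407  0.2389] w 0.0398 F [-0.66  0.29 -0.67]
tool angle -1.5128 trans cm [ 0.033 -0.011  7.891] rot [-0.0001  0.      0.0012]
```

Request:
{"method": "jog_arm", "body": {"rotation": [[0,0,0],[0,0,0],[0,0,0],[0,0,0],[0,0,0],[0,0,0],[0,0,0]], "translation": [[0.03,-0.01,2],[0.03,-0.01,4],[0.03,-0.01,6],[0.03,-0.01,8],[0.03,-0.01,9],[0.03,-0.01,9],[0.03,-0.01,9]], "gripper": [4,4,4,4,4,4,4]}}

```text
t: 33.83
tool_pos: [0.4955, -0.2418, 0.1496]
tcp_rot: [0.727, -0.687, 0.001, -0.0]
contact_force: [-0.1, 0.4, -1.7]
width: 0.0402
```

```bash
python3 -c "
from h import *
from bench import snapshot
goto(.495,-.241,.1,-1.514)
i=snapshot('side');crop(i,250,130,50,45,14,'pics/s9.png')
"
```

```text
t 33.83 pos [ 0.4955 -0.2418  0.1496] w 0.0402 F [-0.11  0.39 -1.7 ]
tool angle -1.5138 trans cm [-0.084  0.048  4.963] rot [-0.0012 -0.0006  0.0002]
```

View pics/s9.png

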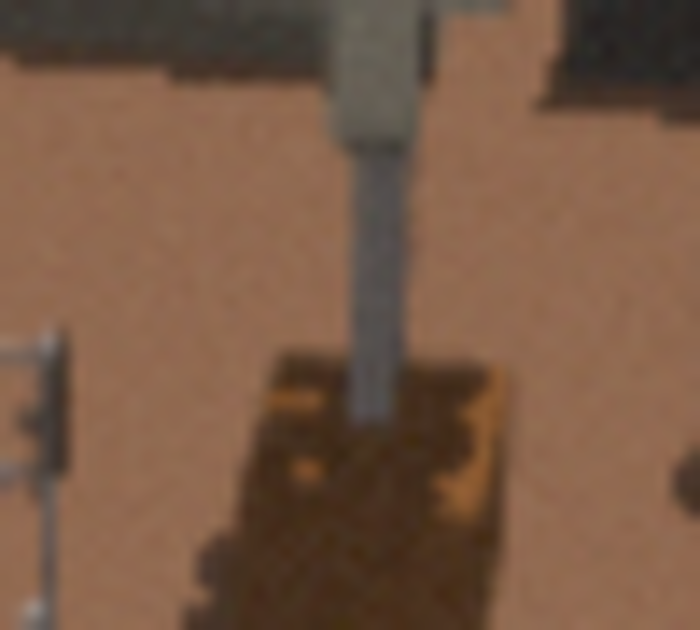

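Request:
{"method": "jog_arm", "body": {"rotation": [[0,0,0],[0,0,0],[0,0,0],[0,0,0]], "translation": [[-0.03,0.02,0.4],[-0.03,0.02,0.9],[-0.03,0.02,1.4],[-0.03,0.02,1.4]], "gripper": [4,4,4,4]}}

```text
t: 34.38
tool_pos: [0.4941, -0.2412, 0.1342]
tcp_rot: [0.727, -0.687, -0.001, 0.0]
contact_force: [0.7, 0.1, -1.6]
width: 0.0398
```

Inside the slot with no contact force.

Request:
{"method": "jog_arm", "body": {"rotation": [[0,0,0],[0,0,0],[0,0,0],[0,0,0],[0,0,0],[0,0,0]], "translation": [[0,0,0.6],[0,0,1.3],[0,0,2.0],[0,0,2.7],[0,0,3.2],[0,0,3.2]], "gripper": [4,4,4,4,4,4]}}

```text
t: 35.12
tool_pos: [0.4942, -0.2412, 0.1023]
tcp_rot: [0.727, -0.687, -0.0, 0.0]
contact_force: [-1.2, 0.1, -1.3]
width: 0.0404
```

Request:
{"method": "jog_arm", "body": {"rotation": [[0,0,0],[0,0,0],[0,0,0]], "translation": [[0,0,0.1],[0,0,0.2],[0,0,0.2]], "gripper": [4,4,4]}}

```text
t: 35.5
tool_pos: [0.4946, -0.2414, 0.1009]
tcp_rot: [0.727, -0.687, 0.0, -0.0]
contact_force: [-0.0, 0.6, -1.7]
width: 0.0406
```

Request:
{"method": "jog_arm", "body": {"rotation": [[0,0,0],[0,0,0],[0,0,0]], "translation": [[0,0,0.07],[0,0,0.15],[0,0,0.15]], "gripper": [4,4,4]}}

```text
t: 35.88
tool_pos: [0.4945, -0.2414, 0.0993]
tcp_rot: [0.727, -0.687, -0.0, 0.0]
contact_force: [0.1, -0.3, -1.5]
width: 0.0402
```

Request:
{"method": "jog_arm", "body": {"rotation": [[0,0,0],[0,0,0],[0,0,0],[0,0,0],[0,0,0],[0,0,0],[0,0,0],[0,0,0],[0,0,0],[0,0,0],[0,0,0],[0,0,0],[0,0,0],[0,0,0],[0,0,0],[0,0,0]], "translation": [[0,0,0.04],[0,0,0.04],[0,0,0.04],[0,0,0.04],[0,0,0.04],[0,0,0.04],[0,0,0.04],[0,0,0.04],[0,0,0.04],[0,0,0.04],[0,0,0.04],[0,0,0.04],[0,0,0.04],[0,0,0.04],[0,0,0.04],[0,0,0.04]], "gripper": [4.0,4.1,4.2,4.3,4.4,4.5,4.7,5,5.5,6.5,7.5,8.5,9.18,9.18,9.18,9.18]}}

```text
t: 37.88
tool_pos: [0.4946, -0.2413, 0.0989]
tcp_rot: [0.727, -0.687, -0.0, -0.0]
contact_force: [-0.3, -0.0, -0.7]
width: 0.0921
```

Request:
{"method": "jog_arm", "body": {"rotation": [[0,0,0],[0,0,0],[0,0,0],[0,0,0],[0,0,0],[0,0,0],[0,0,0]], "translation": [[0,0,-1],[0,0,-3],[0,0,-6],[0,0,-10],[0,0,-15],[0,0,-15],[0,0,-15]], "gripper": [9.18,9.18,9.18,9.18,9.18,9.18,9.18]}}

```text
t: 38.75
tool_pos: [0.4943, -0.2414, 0.2492]
tcp_rot: [0.727, -0.687, 0.0, 0.0]
contact_force: [0.2, 0.0, -1.1]
width: 0.0918
```

Request:
{"method": "jog_arm", "body": {"rotation": [[0,0,0],[0,0,0],[0,0,0],[0,0,0],[0,0,0],[0,0,0],[0,0,0]], "translation": [[4,0,0],[9,0,0],[14,2,0],[18,4,0],[22,6,0],[22,6,0],[22,6,0]], "gripper": [9.18,9.18,9.18,9.18,9.18,9.18,9.18]}}

```text
t: 39.62
tool_pos: [0.4468, -0.4633, 0.2473]
tcp_rot: [0.727, -0.687, -0.001, -0.001]
contact_force: [-0.1, -0.4, 0.4]
width: 0.0919
```

```bash
python3 -c "
from h import *
from bench import snapshot
a=snapshot('side');b=snapshot('top');cv2.imwrite('pics/sE.png',a);cv2.imwrite('pics/tE.png',b)
f=lambda i,u,v:cv2.resize(i[v:v+40,u:u+50],(400,300),interpolation=cv2.INTER_CUBIC)
u=lambda n,X:(proj(n,X)[0]-[25,20]).astype(int)
A=[.5285,.2553,.05];B=[.4948,-.241,.1]
o=np.vstack([np.hstack([f(a,*u('side',A)),f(b,*u('top',A))]),np.hstack([f(a,*u('side',B)),f(b,*u('top',B))])])
cv2.imwrite('pics/E.png',o)
P=[.5285,.2553]
for n in('side','top'):
  print(n,[((proj(n,P+[z])[0]-u(n,A)+.5)*[8,7.5]).round(0) for z in(.028,.06)])
"
```

```text
side [array([212., 201.]), array([208., 134.])]
top [array([217., 170.]), array([202., 153.])]
```

View pics/E.png

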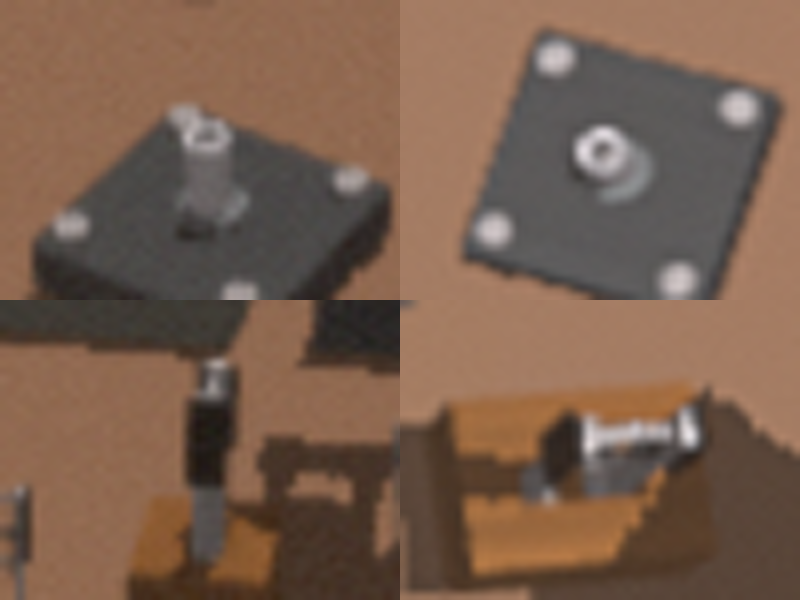

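View pics/tE.png

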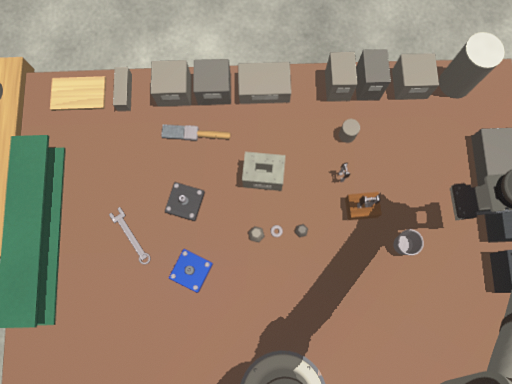

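Spacer top at (602,151) top and (207,135) side, against predictions of (602,153) and (208,134): upright over the stud. The tongs stand in the slot as at the start, and nothing else has moved.

Request:
{"method": "jog_arm", "body": {"rotation": [[0,0,0],[0,0,0],[0,0,0]], "translation": [[0,0,0],[0,0,0],[0,0,0]], "gripper": [9.18,9.18,9.18]}}

```text
t: 40.1
tool_pos: [0.4474, -0.4641, 0.2491]
tcp_rot: [0.727, -0.687, 0.0, 0.0]
contact_force: [-0.1, -0.7, -0.2]
width: 0.0918
```

```bash
python3 -c "
from bench import job_done
print(job_done())"
```

```text
the job is handed in; nothing more can be done
None
```

I did the whole job and handed it in at about 40 s. The hand-in reports no verdict, so what follows rests on my own checks.

- **Sleeve:** I took the larger tongs from the stand and gripped the sleeve in the pocket with 20 N at the fingers, which is about 9 N on the sleeve by the spring figures. I then drew it out and slipped it over the stud of the dark foot.
- **Collar:** It moved at about 7 N and met the hard stop roughly 17 to 18 mm down. I held about 15 to 16.5 N there for over a second, with the tongs' weight added to the reading. I then opened the tongs and stood them back in the stand.
- **Last checks:** The final pictures show the sleeve upright over the stud, within 1 mm of its expected place in both views. The tongs stand in the slot as at the start, the other things look unmoved, and the gripper is clear.

Some readings did not agree fully:
- **Cameras:** The two cameras differed by 1 to 3 mm on where things were, so I relied on comparing positions within each picture.
- **Force:** The force reading carried about 1 N of noise or drift, so the pressing force is good to about 1 N.
- **Gap while gripping:** The gripper opening read about 33 mm when holding the sleeve, not the nominal 34 mm. I did not find the cause.

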